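# Rebuild a cleaned gas burner and hold its knob pressed for lighting

## Robot

A 7-joint arm with a two-finger parallel gripper is mounted at the origin on the work surface. World frame = base frame: x ahead of the robot, y to its left, z up, the work surface at z = 0. Lengths are in m, angles in rad, forces in N, time in s.
With the tool pointing down it reaches from about 0.425 to 0.825 m from the base axis. Payload 3.6 kg.
Tool frame: the origin (TCP) lies midway between the tips of the shut fingers; the grasp point (between the pads) lies 19 mm behind it; z points along the fingers, y is the line along which they close (so a half turn about z gives the same grasp; the last joint's range is limited). The gripper opens to 85 mm and grips with 20 to 120 N. Pads are 22 mm wide; open, the fingers measure 114 mm over their backs; the gripper's body (76 mm by 85 mm) begins 54 mm behind the grasp point. The pads swing forward as they close: fully open they stand 13 mm farther back than shut.
Start: joints at [-1.169, 0.615, -0.013, 1.423, 0.008, 1.103, -0.04], TCP at [0.27, 0.591, 0.231] pointing down, gripper open.
Joint ranges: [-3.12, 3.12], [-0.3, 2.06], [-1.34, 1.32], [0.26, 2.42], [-1.36, 4.5], [0.01, 1.98], [-2.84, 2.84]. Speed limits (rad/s): [2.79, 2.79, 3.14, 3.14, 3.14, 3.14, 3.14].

## Interface

Orientations are given as a rotation vector (axis times angle).
In Python, from rig import * gives the robot as it stands.
- The arm moves only by the shell command python3 -m creep 'ROWS'. ROWS is JSON, a list of rows, each an object of numbers: "ax", "ay", "az": the turn, a rotation vector about the tool's x, y, z in rad; "tx", "ty", "tz": the shift along the tool's x, y, z in mm; "jaw": the finger opening in mm, from 0 to 85.4. In form: [{"ax": .., "ay": .., "az": .., "tx": .., "ty": .., "tz": .., "jaw": ..}, ...]. A call has 1 to 20 rows; each row shifts and turns the commanded pose from where the row before left it, along the tool's axes as they then stand; what a row does not reach is not made up. A row lasts 1/10 s, in which the tool goes at most 50 mm and 8.59 degrees, less where a joint would pass 70% of its speed; a pose out of reach is approached as far as the arm can. A call with a gripper value outside its range is refused whole. The fingers move at their own pace and stop on an object; the grip force is fixed at half the most. Time passes only in rows, so rows that do not move let the fingers close. It gives the time, the measured TCP pose, the force, the opening and the grip force at its end, in the units of the state.
- read_state(): the state, without advancing time (a new reading comes with each control period).
- read_camera(name): name is "scene" or "side" or "wrist"; returns a dict with "image" (384x512x3 uint8, red, green, blue), "K" (3x3 intrinsics, pixels), "xyz" and "orientation" of the camera in the world; the wrist camera has in their place "hand_eye" (4x4, takes a point from camera to tool coordinates, whose origin is the TCP and whose axes are the flange's). Camera axes: x right, y down, z forward; pixel columns grow to the right and rows downward; lengths in m; the calibration is good to about 2 mm. A picture is of the moment at which its call begins: read the wrist's pose just before it. There is no depth.
- sign_off(): hands the job in; it is judged then, once.
Trained networks look in a picture, given as the dict that the camera call returned (one of the last four; its "shot" number tells which), for a name from the list of things; names that differ only in an ending like _2 or _b are one class to them, and where a whole thing is asked for, a point or a joint stands for the part that bears it (a point fixed in the world has none). Each returns a list of dicts, best first, with "conf" (0 to 1); they miss things now and then, are a little off and sometimes report something else, mostly with a low value. They report only what shows in the picture. A call takes as long as a camera call. They do not tell look-alikes from the thing itself.
- outline_of(picture, name): "mask" (384x512 bool, what is visible of it) and "extent" ([left, top, right, bottom] in pixels, round what is visible of it).
- place_of(picture, name): "uv" ([column, row] in pixels: a listed point, or the origin of a listed thing).
The state is a dict: "clock": time; "joint_pos": joint angles; "qvel": joint speeds; "effort": joint torques, N m; "ee_pos": TCP position; "eef_rot": TCP orientation; "wrist_force": force on the tool from outside, world axes, zero at the start; "wrist_torque": the same for the moment, N m; "grip_width": finger opening in m; "finger_force": force on a finger pad.
Only numpy, scipy, OpenCV 4.12 (cv2) and the standard library are available. Lean on these libraries where they do the work, as an engineer would, in place of code of your own. Each camera call takes 0.05 s, during which the arm holds its last target. There are 200 camera calls.

## Task

The burner of this gas hob has been washed: put it back together. First lay the flame spreader centred and flat on the bare burner seat, then the smaller cap centred on the spreader, letting go of each. Then take the loose knob, turn it so that its bore matches the flat of the bare valve shaft, push it fully home on the shaft and press it in against the valve spring, all the way, and finish while still holding it pressed, as one does to light the gas; leave the two tea glasses and the spare pan support standing where they are.

Things in the scene. Friction and masses are not known exactly. Their poses are not given: they have to be found in the camera images.
- burner_seat (a point): centre of the flat top of the bare burner seat, an aluminium boss 66 mm across at its top, 10 mm high, near the middle of the hob, its top 40 mm above the counter. No rim: what is laid on it rests by friction. The burner to its left (+y side) is complete; its wire pan support is 45 mm high and starts 100 mm from this point.
- spreader_mid (a point): centre of the loose flame spreader: an aluminium disc 58 mm in diameter and 14 mm thick with fine notches round its edge, lying flat on the counter (point half-way up, 7 mm above its underside); z up; same both ways up; 0.1 kg or so
- cap_mid (a point): centre of the loose burner cap: a dark enamelled steel disc 46 mm in diameter and 10 mm thick, lying flat on the counter (point 5 mm above its underside); z up; 0.1 kg or so
- knob_mid (a point): middle of the loose black plastic knob standing bore down on the counter, 46 mm tall (point on its axis, 23 mm up). Skirt 44 mm across, 20 mm high; on it a grip wing 20 to 46 mm up, 11 mm thick (along y), from 20 mm behind the axis to 16 mm ahead (along x). z up, x to its pointer nose. About 50 g.
- knob_nose (a point): tip of the loose knob's pointer nose, at the front end of the wing just above the skirt, 27 mm from the axis along the knob's x. The D-shaped bore in the underside is 16 mm deep, 13.8 mm across, its flat on the nose side 2.9 mm from the axis: 0.9 mm wider all round than the shaft, so it slips on when within about 0.2 rad.
- shaft_tip (a point): centre of the top of the bare upright steel valve shaft (tip 60 mm above the counter, 26 mm out of its bezel): D-section, 12 mm across, flat 2 mm from the axis, top edge chamfered. x points out through the flat, z up: the knob fits when its nose points along this x. The shaft cannot turn. Knob home: knob_mid is 7 mm above this point.
- spindle (a joint): how far the valve shaft is pressed in (m): 0 when free, 0.008 at its stop. A spring pushes it up with 3.2 N at the start and 9.6 N at the stop; it comes back up when let go.
- glass_a: clear glass tea cup, loose, 60 mm across and 85 mm high, origin at the centre of its foot; bystander
- glass_b: second clear glass tea cup, the same; bystander
- pan_support: square black wire pan support, 140 mm wide, 49 mm high, on the counter at the right, origin at the centre of its underside; bystander
- hob: steel table hob, fixed, plate 290 mm (x) by 480 mm (y), 30 mm high; origin at the centre of its underside. It carries a bare seat, a complete burner, the bare valve shaft, and beyond that shaft (125 mm along the hob's +x) a second black knob, already fitted and immovable: leave that one alone.
- valve: round black plastic bezel round the shaft's foot, fixed on the hob, 56 mm across, 4 mm high, origin at the centre of its underside; x along the shaft's x: a small nib on its rim, out to 44 mm, marks the side of the shaft's flat
Things that resemble listed ones, but are neither listed nor needed, are in the scene too. What is shaped like the part that bears knob_mid but pink or yellow is not meant.

How it is judged:
On the way, in this order (a step that is already met when the one before it is completed fails the run):
1. the flame spreader lies centred and flat on the burner seat, let go (horizontal distance between spreader_mid and burner_seat below 0.007 m and z of spreader_mid in the frame of burner_seat between 0.004 and 0.01 m and angle between spreader_mid's own z axis and vertical below 0.1 rad and contact force between the fingers and spreader below 0.05 N), for 0.2 s.
2. the cap lies centred and flat on the spreader, let go (horizontal distance between spreader_mid and burner_seat below 0.007 m and z of spreader_mid in the frame of burner_seat between 0.004 and 0.01 m and angle between each of spreader_mid, cap_mid's own z axis and vertical below 0.1 rad and horizontal distance between cap_mid and spreader_mid below 0.007 m and z of cap_mid in the frame of spreader_mid between 0.009 and 0.015 m and horizontal distance between cap_mid and burner_seat below 0.009 m and contact force between the fingers and cap below 0.05 N), for 0.2 s.
3. the knob is fully home on the valve shaft, nose on the side of the flat (horizontal distance between knob_mid and shaft_tip below 0.003 m and z of knob_mid in the frame of shaft_tip between 0.004 and 0.0095 m and x of knob_nose in the frame of shaft_tip above 0.02 m and angle between knob_mid's own z axis and vertical below 0.12 rad and angle between the x axis of knob_mid and the x axis of shaft_tip, either way round below 0.4 rad), for 0.2 s.
At the end, for the whole second after the job is handed in: Spreader flat on the seat and cap flat on the spreader, each centred within 7 mm (cap within 9 mm of the seat's centre); knob home on the shaft (depth within 2.5 mm), nose on the flat's side; gripper still on the knob (over 2 N), shaft pressed in over 5.5 of 8 mm (all of step 3 and horizontal distance between spreader_mid and burner_seat below 0.007 m and z of spreader_mid in the frame of burner_seat between 0.004 and 0.01 m and angle between each of spreader_mid, cap_mid's own z axis and vertical below 0.1 rad and horizontal distance between cap_mid and spreader_mid below 0.007 m and z of cap_mid in the frame of spreader_mid between 0.009 and 0.015 m and horizontal distance between cap_mid and burner_seat below 0.009 m and value of joint spindle above 0.0055 m and contact force between the fingers and knob above 2 N); the arm keeps its last pose, push and grip.
It fails at once if a glass or the loose pan support is moved by more than 30 mm or tipped (distance of any of glass_a, glass_b, pan_support from where it was at the start of the episode above 0.03 m or angle between any of glass_a, glass_b, pan_support's own z axis and vertical above 0.4 rad).
It also fails if it takes over 72 s, if anything falls off the work surface, if the arm or the gripper's body presses on something with over 40 N, if the wrist force passes 120 N, or if a joint passes its speed limit or range.

## Working session

There is one attempt and no reset: what is moved stays moved. The work goes in short steps, Python scripts to look and compute and a shell command to move; the robot and the scene stay as the last step left them, time stands still between calls to the robot, and variables do not carry over. Pictures are saved under pics/ and viewed, at most 10 in all, crops included, and the job is handed in when it is done.

```bash
mkdir -p pics; cat > h.py <<'E'
from rig import *
import numpy as np, cv2
from scipy.spatial.transform import Rotation as R
def cam(name):
    s=read_state(); p=read_camera(name); p['name']=name
    if name=='wrist':
        T=np.eye(4);T[:3,:3]=R.from_rotvec(s['eef_rot']).as_matrix();T[:3,3]=s['ee_pos']
        p['T']=T@np.array(p['hand_eye'])
    else:
        o=np.array(p['orientation'],float)
        T=np.eye(4);T[:3,:3]=o if o.shape==(3,3) else R.from_rotvec(o).as_matrix() if o.size==3 else R.from_quat(o).as_matrix();T[:3,3]=p['xyz'];p['T']=T
    return p
def at(p,uv,z):
    d=p['T'][:3,:3]@np.linalg.solve(p['K'],[uv[0],uv[1],1.]);c=p['T'][:3,3]
    return c+d*(z-c[2])/d[2]
def proj(p,X):
    q=p['T'][:3,:3].T@(np.array(X)-p['T'][:3,3]);u=np.array(p['K'])@q;return u[:2]/u[2]
def save(p,n,box=None,f=1):
    im=p['image'][:,:,::-1]
    if box: im=im[box[1]:box[3],box[0]:box[2]]
    cv2.imwrite('pics/'+n+'.png',cv2.resize(im,None,fx=f,fy=f,interpolation=cv2.INTER_CUBIC))
Z=dict(burner_seat=.04,spreader_mid=.007,cap_mid=.005,knob_mid=.023,knob_nose=.022,shaft_tip=.06,glass_a=0,pan_support=0,hob=0,valve=.03)
def find(p,names=Z,n=3):
    for k in names:
        for r in place_of(p,k)[:n]:
            print(p['name'],k,round(r['conf'],2),np.round(r['uv'],1),np.round(at(p,r['uv'],Z[k])[:2],4))
E
python3 - <<'E'
from h import *
ps=[cam('scene'),cam('side')]
print(ps[0]['orientation'],ps[0]['xyz'],ps[1]['xyz'])
for p in ps: find(p)
im=np.hstack([p['image'] for p in ps])
save(ps[0],'scene',f=1.5);save(ps[1],'side',f=1.5)
s=read_state();print(s['clock'],s['ee_pos'],s['eef_rot'])
E
```

```text
[-1.40540221 -2.39645692  0.70484395] [1.03800154 0.20427991 1.15650529] [ 0.21973639 -1.0463418   0.87454757]
scene burner_seat 0.67 [347.1 305.5] [0.5889 0.2142]
scene spreader_mid 0.66 [194.2 244.5] [ 0.6197 -0.2134]
scene spreader_mid 0.42 [360.3 314.6] [0.5812 0.2522]
scene cap_mid 0.54 [233.6 210.5] [ 0.4747 -0.1747]
scene knob_mid 0.71 [187.3 142.7] [ 0.3445 -0.4149]
scene knob_mid 0.68 [208.3 128. ] [ 0.2635 -0.3896]
scene knob_mid 0.52 [174.  179.7] [ 0.4781 -0.3731]
scene knob_nose 0.67 [187.3 145. ] [ 0.3514 -0.4105]
scene knob_nose 0.51 [209.7 118.6] [ 0.2276 -0.4069]
scene knob_nose 0.48 [167.4 191.4] [ 0.5205 -0.3673]
scene shaft_tip 0.48 [300.  264.2] [0.5556 0.0687]
scene glass_a 0.78 [216.2 160.3] [ 0.3449 -0.3125]
scene glass_a 0.64 [139.9 225.7] [ 0.6421 -0.3805]
scene glass_a 0.34 [300.6 266.9] [0.5354 0.0661]
scene pan_support 0.76 [116.9 174.7] [ 0.5349 -0.5449]
scene hob 0.67 [359.5 312.5] [0.5744 0.2487]
scene valve 0.92 [299.5 267.2] [0.5505 0.0676]
side burner_seat 0.68 [259.9 125.3] [0.596  0.2237]
side spreader_mid 0.59 [302.2 213.4] [ 0.6014 -0.2256]
side
[... 181 characters left out ...]
0.486  -0.3599]
side knob_mid 0.7 [257.8 144. ] [0.5629 0.1327]
side knob_mid 0.61 [236.7 280.1] [ 0.3538 -0.4242]
side knob_nose 0.82 [186.6 282.9] [ 0.2323 -0.4001]
side knob_nose 0.79 [235.6 272.6] [ 0.3566 -0.4001]
side knob_nose 0.74 [287.2 249.5] [ 0.5079 -0.3604]
side shaft_tip 0.52 [262.3 146.4] [0.559  0.0641]
side glass_a 0.76 [228.  254.3] [ 0.3543 -0.3182]
side glass_a 0.65 [337.  252.3] [ 0.6445 -0.3868]
side glass_a 0.47 [261.5 152.2] [0.5714 0.1122]
side pan_support 0.6 [318.5 307.7] [ 0.53   -0.5373]
side hob 0.71 [254.1 127.6] [0.5879 0.2742]
side valve 0.62 [263.1 155.8] [0.5589 0.051 ]
1.1 [0.26960359 0.59140362 0.23130834] [-6.66715598e-01 -3.06996104e+00  1.31834732e-04]
```

View pics/scene.png

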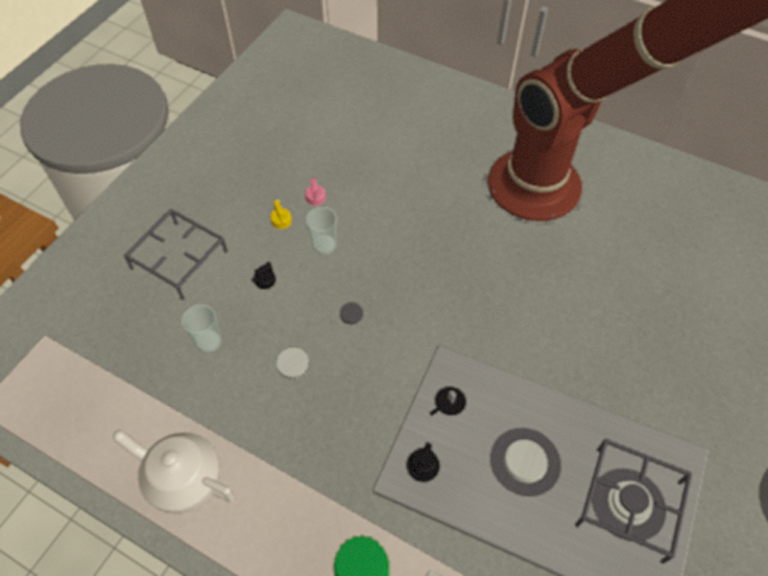

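View pics/side.png

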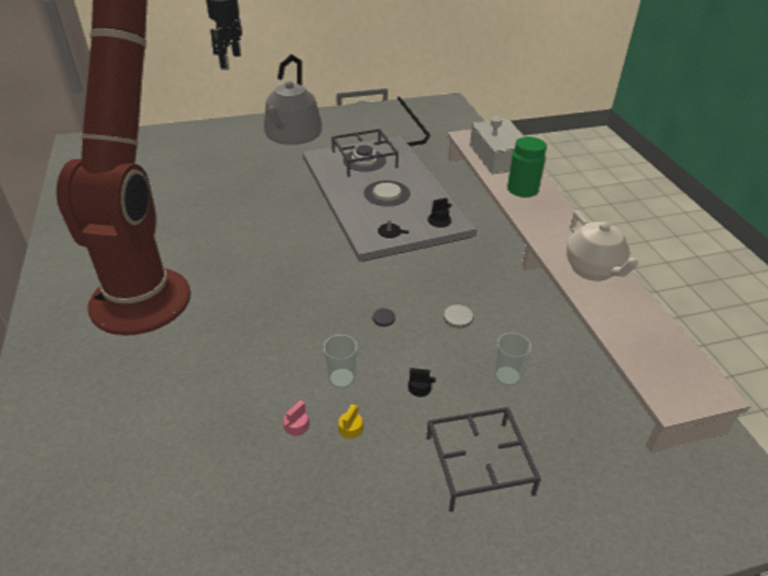

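The scene view shows the white spreader at (195,241), the dark cap at (234,209), the black knob at (176,184), the shaft with its nib at (300,266) and the bare seat at (351,307), in original pixels. I go over the hob to look closer.

```bash
cat >> h.py <<'E'
def go(x,y,z,yaw=None):
    """tool-frame shift (mm) and turn (rad) to reach pose; yaw = world angle of tool y axis (mod pi)"""
    s=read_state();M=R.from_rotvec(s['eef_rot']).as_matrix()
    d=M.T@(np.array([x,y,z])-s['ee_pos'])*1000
    cy=np.arctan2(M[1,1],M[0,1]);a=0
    if yaw is not None: a=-((yaw-cy+np.pi/2)%np.pi-np.pi/2)
    print('shift',np.round(d,1),'norm',round(np.linalg.norm(d)),'az',round(a,3),'yaw now',round(cy,3),'tilt',round(np.arccos(-M[2,2]),4))
def st():
    s=read_state();print(round(s['clock'],2),'ee',np.round(s['ee_pos'],4),'F',np.round(s['wrist_force'],1),'w',round(s['grip_width'],4),'ff',np.round(s['finger_force'],1),'j',np.round(s['joint_pos'],2))
E
python3 -m creep '[{"tx":-36.5,"ty":-21.8,"tz":-7.5},{"tx":-36.5,"ty":-21.8,"tz":-7.5},{"tx":-36.5,"ty":-21.8,"tz":-7.5},{"tx":-36.5,"ty":-21.8,"tz":-7.5},{"tx":-36.5,"ty":-21.8,"tz":-7.5},{"tx":-36.5,"ty":-21.8,"tz":-7.5},{"tx":-36.5,"ty":-21.8,"tz":-7.5},{"tx":-36.5,"ty":-21.8,"tz":-7.5},{"tx":-36.5,"ty":-21.8,"tz":-7.5},{"tx":-36.5,"ty":-21.8,"tz":-7.5},{"tx":-36.5,"ty":-21.8,"tz":-7.5},{"tx":-36.5,"ty":-21.8,"tz":-7.5},{}]'
python3 - <<'E'
from h import *
st();p=cam('wrist');print(np.round(p['hand_eye'],3),p['K']);save(p,'w1',f=1.5)
find(p,['burner_seat','shaft_tip','valve','spreader_mid','hob'])
go(.57,-.2,.25)
E
```

```text
1.1 ee [0.2696 0.5914 0.2313] F [ 0.2  0.  -0.6] w 0.0853 ff 0.0 j [-1.17  0.61 -0.01  1.42  0.01  1.1  -0.04]
[[ 0.001 -0.963 -0.271  0.069]
 [ 1.     0.001  0.001 -0.   ]
 [-0.    -0.271  0.963 -0.142]
 [ 0.     0.     0.     1.   ]] [[336.09197731   0.         250.20597932]
 [  0.         336.09197731 193.12912755]
 [  0.           0.           1.        ]]
shift [-601.6 -595.5  -18.7] norm 847 az 0 yaw now 1.143 tilt 0.0001validation failed for argument at $[0]...
```

View pics/w1.png

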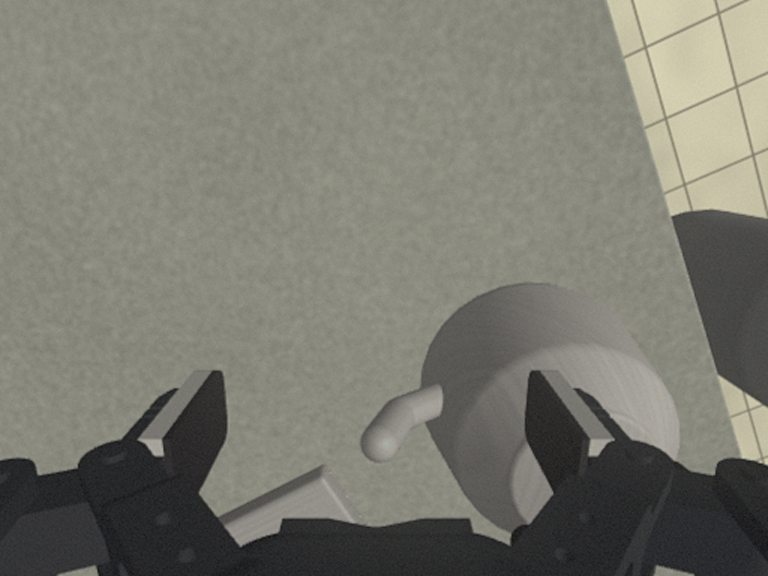

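The view shows a kettle (out of the way if I go along -y first), with the jaws open. The rows need all their keys, so I write them all.

```bash
python3 -m creep '[{"ax":0,"ay":0,"az":0,"tx":-12.4,"ty":-27.3,"tz":-20,"jaw":85},{"ax":0,"ay":0,"az":0,"tx":-12.4,"ty":-27.3,"tz":-20,"jaw":85},{"ax":0,"ay":0,"az":0,"tx":-12.4,"ty":-27.3,"tz":-20,"jaw":85},{"ax":0,"ay":0,"az":0,"tx":-36.4,"ty":-19.7,"tz":-1,"jaw":85},{"ax":0,"ay":0,"az":0,"tx":-36.4,"ty":-19.7,"tz":-1,"jaw":85},{"ax":0,"ay":0,"az":0,"tx":-36.4,"ty":-19.7,"tz":-1,"jaw":85},{"ax":0,"ay":0,"az":0,"tx":-36.4,"ty":-19.7,"tz":-1,"jaw":85},{"ax":0,"ay":0,"az":0,"tx":-36.4,"ty":-19.7,"tz":-1,"jaw":85},{"ax":0,"ay":0,"az":0,"tx":-36.4,"ty":-19.7,"tz":-1,"jaw":85},{"ax":0,"ay":0,"az":0,"tx":-36.4,"ty":-19.7,"tz":-1,"jaw":85},{"ax":0,"ay":0,"az":0,"tx":-36.4,"ty":-19.7,"tz":-1,"jaw":85},{"ax":0,"ay":0,"az":0,"tx":-36.4,"ty":-19.7,"tz":-1,"jaw":85},{"ax":0,"ay":0,"az":0,"tx":-36.4,"ty":-19.7,"tz":-1,"jaw":85},{"ax":0,"ay":0,"az":0,"tx":0,"ty":0,"tz":0,"jaw":85}]'
python3 - <<'E'
from h import *
st();p=cam('wrist');save(p,'w2',f=1.5)
find(p,['burner_seat','shaft_tip','valve','spreader_mid','hob'])
go(.53,-.17,.30)
E
```

```text
clock: 2.8
ee_pos: [0.5228, 0.1634, 0.3016]
eef_rot: [0.685, 3.062, -0.006]
wrist_force: [0.0, -0.1, 0.3]
grip_width: 0.0853
finger_force: 0.0
2.8 ee [0.5228 0.1634 0.3016] F [ 0.  -0.1  0.3] w 0.0853 ff 0.0 j [-0.42  0.39  0.11  1.62 -0.04  1.13  0.83]
wrist burner_seat 0.77 [314.3 178.7] [0.5813 0.2227]
wrist shaft_tip 0.62 [187.6 211.7] [0.5484 0.0673]
wrist valve 0.81 [194.3 206.9] [0.5532 0.0684]
wrist spreader_mid 0.56 [ 49.2 310.9] [ 0.6116 -0.2134]
wrist hob 0.61 [327.4 163.9] [0.5819 0.2491]
shift [-152.1 -307.6    1. ] norm 343 az 0 yaw now 1.146 tilt 0.001
```

View pics/w2.png

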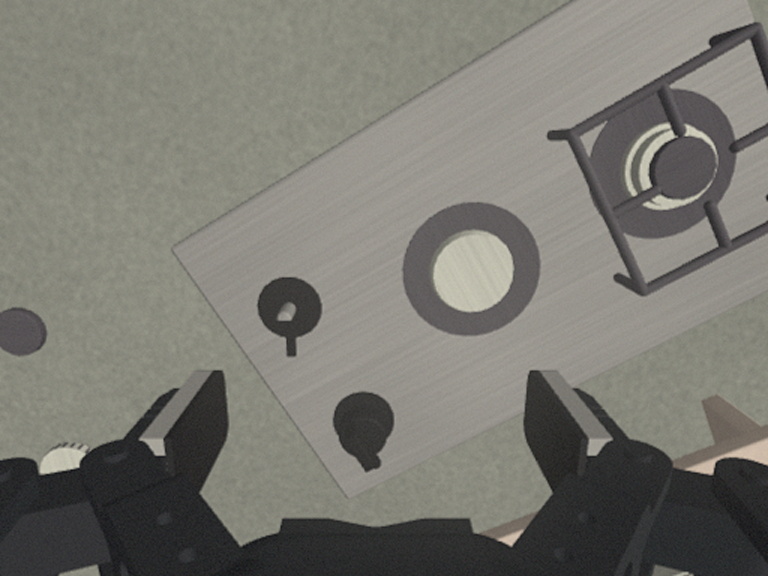

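The wrist view shows the seat's bright top centred at about (315,180) original pixels, the shaft tip at (190,208), the bezel nib at (194,234), the cap at (14,220) and part of the spreader at (43,308). I measure the seat and nib precisely, then go on to the loose parts.

```bash
cat >> h.py <<'E'
def blob(p,uv,sel,r=60,z=0.,show=True):
    """centroid of connected mask pixels around uv; sel(hsv)->bool"""
    hsv=cv2.cvtColor(p['image'],cv2.COLOR_RGB2HSV).astype(int)
    m=sel(hsv).astype(np.uint8);n,l,s,c=cv2.connectedComponentsWithStats(m)
    d=[(np.hypot(*(c[i]-uv)),i) for i in range(1,n) if s[i,4]>60]
    i=min(d)[1];cs=max(cv2.findContours((l==i).astype(np.uint8),0,1)[0],key=len)
    h=cv2.convexHull(cs);P=np.array([at(p,q,z)[:2] for q in h[:,0]]).astype(np.float32)
    (cx,cy),r=cv2.minEnclosingCircle(P*1000);M=cv2.moments(P*1000)
    print('blob',c[i].round(1),s[i].tolist(),'circle mm',round(cx,1),round(cy,1),'r',round(r,1),'centroid',round(M['m10']/M['m00'],1),round(M['m01']/M['m00'],1))
    return h[:,0]
E
python3 - <<'E'
from h import *
p=cam('wrist');blob(p,(315,180),lambda h:h[:,:,2]>175,z=.04)
hsv=cv2.cvtColor(p['image'],cv2.COLOR_RGB2HSV)
print(hsv[180,300:350:5,2],hsv[180,265:300:5,2])
print('nib',at(p,(194.3,236),.032),'bezel',at(p,(192.7,204),.034))
o=outline_of(p,'valve');print(o[0]['conf'],o[0]['extent']);m=o[0]['mask'];ys,xs=np.nonzero(m)
P=np.array([at(p,(x,y),.034)[:2] for x,y in zip(xs,ys)])
c=np.median(P,0);print('med',c);d=np.hypot(*(P-c).T);q=P[d>.034].mean(0);print('nib dir',q,np.arctan2(*(q-c)[::-1]))
Pn=P[d<.032];print(cv2.minEnclosingCircle((Pn*1000).astype(np.float32)))
E
python3 -m creep '[{"ax":0,"ay":0,"az":0,"tx":-19,"ty":-38.5,"tz":0,"jaw":85},{"ax":0,"ay":0,"az":0,"tx":-19,"ty":-38.5,"tz":0,"jaw":85},{"ax":0,"ay":0,"az":0,"tx":-19,"ty":-38.5,"tz":0,"jaw":85},{"ax":0,"ay":0,"az":0,"tx":-19,"ty":-38.5,"tz":0,"jaw":85},{"ax":0,"ay":0,"az":0,"tx":-19,"ty":-38.5,"tz":0,"jaw":85},{"ax":0,"ay":0,"az":0,"tx":-19,"ty":-38.5,"tz":0,"jaw":85},{"ax":0,"ay":0,"az":0,"tx":-19,"ty":-38.5,"tz":0,"jaw":85},{"ax":0,"ay":0,"az":0,"tx":-19,"ty":-38.5,"tz":0,"jaw":85},{"ax":0,"ay":0,"az":0,"tx":0,"ty":0,"tz":0,"jaw":85}]'
python3 - <<'E'
from h import *
st();p=cam('wrist');save(p,'w3',f=1.5)
find(p,['spreader_mid','cap_mid','knob_mid','knob_nose','glass_a','pan_support'])
E
```

```text
blob [308.5 189.7] [282, 164, 53, 52, 2115] circle mm 584.5 222.5 r 34.0 centroid 585.2 222.5
[188 190 187 196 192 191 191  90  92  99] [ 97  99  97  97 187 194 190]
nib [0.58425299 0.06257966 0.032     ] bezel [0.54343841 0.08129345 0.034     ]
0.95 [164.2, 192.2, 209.1, 244.1]
med [0.55050372 0.06785574]
nib dir [0.58583321 0.05145707] -0.43456991131320283
((551.9950561523438, 68.24874114990234), 29.895606994628906)
clock: 4.1
ee_pos: [0.528, -0.1802, 0.3015]
eef_rot: [0.684, 3.065, -0.01]
wrist_force: [-1.0, 0.7, -0.0]
grip_width: 0.085
finger_force: 0.0
4.1 ee [ 0.528  -0.1802  0.3015] F [-1.   0.7 -0. ] w 0.085 ff 0.0 j [ 0.15  0.41  0.21  1.59 -0.08  1.14  1.5 ]
wrist spreader_mid 0.93 [254.8 218.5] [ 0.6126 -0.2145]
wrist cap_mid 0.94 [233.9 110. ] [ 0.4695 -0.1773]
wrist knob_mid 0.94 [  7.9 103.6] [ 0.3462 -0.4216]
wrist knob_mid 0.72 [107.3 181.5] [ 0.4807 -0.3635]
wrist knob_nose 0.94 [110.9 209. ] [ 0.5149 -0.3795]
wrist knob_nose 0.64 [ 31.2 106.7] [ 0.361  -0.3986]
wrist glass_a 0.85 [102.2  71.1] [ 0.3575 -0.3059]
wrist glass_a 0.64 [163.8 282. ] [ 0.6488 -0.3803]
wrist pan_support 0.9 [ 25.1 255.2] [ 0.5254 -0.5422]
```

View pics/w3.png

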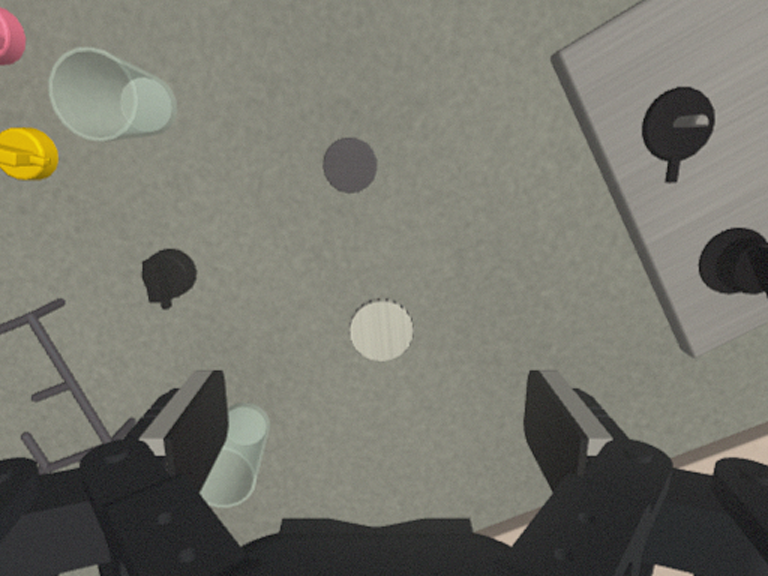

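The wrist view shows the spreader at (254,220), the cap at (233,110), the black knob at (112,182) with its nose at about (110,203), and both glasses standing.

```bash
python3 - <<'E'
from h import *
p=cam('wrist');st()
blob(p,(254,219),lambda h:h[:,:,2]>160,z=.014)
blob(p,(233,110),lambda h:h[:,:,2]<100,z=.010)
go(.6126,-.2145,.05)
E
```

```text
4.5 ee [ 0.5298 -0.1705  0.3014] F [-0.4 -0.   0.7] w 0.0853 ff 0.0 j [ 0.14  0.41  0.2   1.6  -0.09  1.15  1.5 ]
blob [244.4 222.5] [224, 203, 42, 40, 1309] circle mm 611.7 -215.3 r 29.7 centroid 612.5 -215.5
blob [223.9 111.9] [207, 94, 35, 37, 1000] circle mm 468.7 -178.1 r 22.4 centroid 468.8 -178.3
shift [-93.6  -6.1 251.4] norm 268 az 0 yaw now 1.146 tilt 0.0005
```

```bash
python3 -m creep '[{"ax":0,"ay":0,"az":0,"tx":-15.6,"ty":-1.1,"tz":40,"jaw":72},{"ax":0,"ay":0,"az":0,"tx":-15.6,"ty":-1.1,"tz":40,"jaw":72},{"ax":0,"ay":0,"az":0,"tx":-15.6,"ty":-1.1,"tz":40,"jaw":72},{"ax":0,"ay":0,"az":0,"tx":-15.6,"ty":-1.1,"tz":40,"jaw":72},{"ax":0,"ay":0,"az":0,"tx":-15.6,"ty":-1.1,"tz":40,"jaw":72},{"ax":0,"ay":0,"az":0,"tx":-15.6,"ty":-1.1,"tz":40,"jaw":72},{"ax":0,"ay":0,"az":0,"tx":0,"ty":0,"tz":0,"jaw":72},{"ax":0,"ay":0,"az":0,"tx":0,"ty":0,"tz":0,"jaw":72},{"ax":0,"ay":0,"az":0,"tx":0,"ty":0,"tz":0,"jaw":72},{"ax":0,"ay":0,"az":0,"tx":0,"ty":0,"tz":0,"jaw":72}]'
python3 - <<'E'
from h import *
p=cam('wrist');st();save(p,'w4',f=1.5)
find(p,['spreader_mid'])
blob(p,(254,300),lambda h:h[:,:,2]>160,z=.014)
go(.6122,-.2152,.01)
E
```

```text
clock: 5.5
ee_pos: [0.6133, -0.217, 0.0646]
eef_rot: [0.665, 3.065, -0.001]
wrist_force: [-0.1, -0.2, 0.5]
grip_width: 0.0725
finger_force: 0.0
5.55 ee [ 0.6131 -0.217   0.0643] F [ 0.  -0.2 -0.1] w 0.0722 ff 0.0 j [ 0.22  0.8   0.15  1.59 -0.16  0.76  1.58]
wrist spreader_mid 0.79 [250.9 208. ] [ 0.6112 -0.2154]
blob [250.7 212.6] [204, 169, 94, 89, 6548] circle mm 612.5 -215.9 r 29.0 centroid 612.7 -216.2
shift [ 1.6  1.3 54. ] norm 54 az 0 yaw now 1.143 tilt 0.004
```

View pics/w4.png

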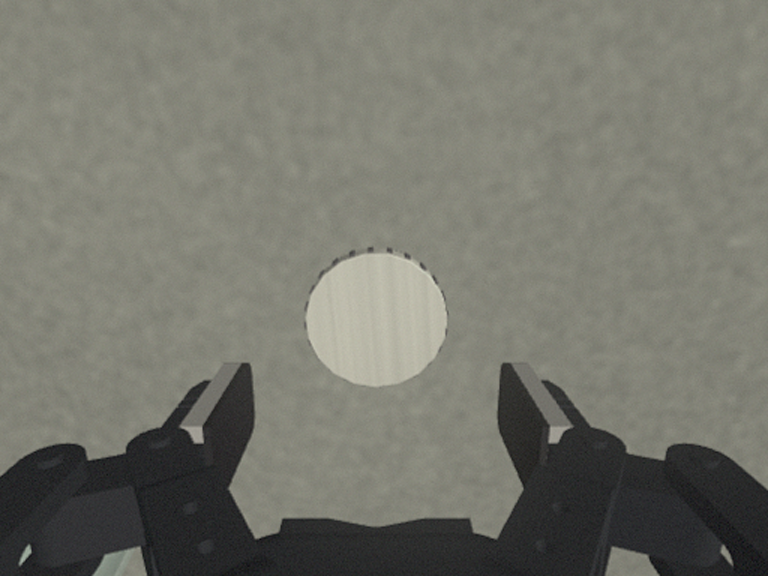

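The spreader is centred between the pads at (251,212); the pad tips at this opening sit about 7 mm behind the TCP. Descending and closing.

```bash
python3 -m creep '[{"ax":0,"ay":0,"az":0,"tx":1,"ty":0.8,"tz":20,"jaw":68},{"ax":0,"ay":0,"az":0,"tx":0,"ty":0,"tz":20,"jaw":68},{"ax":0,"ay":0,"az":0,"tx":0,"ty":0,"tz":15,"jaw":68},{"ax":0,"ay":0,"az":0,"tx":0,"ty":0,"tz":9,"jaw":68},{"ax":0,"ay":0,"az":0,"tx":0,"ty":0,"tz":0,"jaw":68},{"ax":0,"ay":0,"az":0,"tx":0,"ty":0,"tz":0,"jaw":68},{"ax":0,"ay":0,"az":0,"tx":0,"ty":0,"tz":0,"jaw":68}]'
python3 -m creep '[{"ax":0,"ay":0,"az":0,"tx":0,"ty":0,"tz":0,"jaw":50},{"ax":0,"ay":0,"az":0,"tx":0,"ty":0,"tz":0,"jaw":50},{"ax":0,"ay":0,"az":0,"tx":0,"ty":0,"tz":0,"jaw":50},{"ax":0,"ay":0,"az":0,"tx":0,"ty":0,"tz":0,"jaw":50},{"ax":0,"ay":0,"az":0,"tx":0,"ty":0,"tz":0,"jaw":50}]'
```

```text
clock: 6.3
ee_pos: [0.6122, -0.2162, -0.0016]
eef_rot: [0.666, 3.068, -0.001]
wrist_force: [0.1, -0.4, 0.1]
grip_width: 0.0681
finger_force: 0.0
clock: 6.8
ee_pos: [0.6123, -0.2163, -0.0011]
eef_rot: [0.666, 3.067, -0.001]
wrist_force: [-1.5, 0.1, 5.5]
grip_width: 0.0555
finger_force: 64.0
```

```bash
python3 -m creep '[{"ax":0,"ay":0,"az":0,"tx":0,"ty":0,"tz":-15,"jaw":50},{"ax":0,"ay":0,"az":0,"tx":0,"ty":0,"tz":-30,"jaw":50},{"ax":0,"ay":0,"az":0,"tx":0,"ty":0,"tz":-35,"jaw":50},{"ax":0,"ay":0,"az":0,"tx":0,"ty":0,"tz":-40,"jaw":50},{"ax":0,"ay":0,"az":0,"tx":17.2,"ty":32.3,"tz":0,"jaw":50},{"ax":0,"ay":0,"az":0,"tx":17.2,"ty":32.3,"tz":0,"jaw":50},{"ax":0,"ay":0,"az":0,"tx":17.2,"ty":32.3,"tz":0,"jaw":50},{"ax":0,"ay":0,"az":0,"tx":17.2,"ty":32.3,"tz":0,"jaw":50},{"ax":0,"ay":0,"az":0,"tx":17.2,"ty":32.3,"tz":0,"jaw":50},{"ax":0,"ay":0,"az":0,"tx":17.2,"ty":32.3,"tz":0,"jaw":50},{"ax":0,"ay":0,"az":0,"tx":17.2,"ty":32.3,"tz":0,"jaw":50},{"ax":0,"ay":0,"az":0,"tx":17.2,"ty":32.3,"tz":0,"jaw":50},{"ax":0,"ay":0,"az":0,"tx":17.2,"ty":32.3,"tz":0,"jaw":50},{"ax":0,"ay":0,"az":0,"tx":17.2,"ty":32.3,"tz":0,"jaw":50},{"ax":0,"ay":0,"az":0,"tx":17.2,"ty":32.3,"tz":0,"jaw":50},{"ax":0,"ay":0,"az":0,"tx":0,"ty":0,"tz":0,"jaw":50},{"ax":0,"ay":0,"az":0,"tx":0,"ty":0,"tz":0,"jaw":50},{"ax":0,"ay":0,"az":0,"tx":0,"ty":0,"tz":0,"jaw":50}]'
python3 - <<'E'
from h import *
p=cam('wrist');st();save(p,'w5',f=1.5)
print('seat expected at',proj(p,(.5848,.2225,.04)))
o=outline_of(p,'spreader_mid')
for r in o: print(r['conf'],np.round(r['extent']))
find(p,['burner_seat','spreader_mid','shaft_tip','valve'])
T=p['T'];M=R.from_rotvec(read_state()['eef_rot']).as_matrix();print(M.round(3).tolist())
go(.5848,.2225,.06)
E
```

```text
clock: 8.6
ee_pos: [0.5868, 0.184, 0.1177]
eef_rot: [0.67, 3.069, -0.002]
wrist_force: [0.3, -0.1, -1.8]
grip_width: 0.0559
finger_force: 63.6
8.65 ee [0.5869 0.1836 0.1176] F [ 0.7 -0.4 -0.6] w 0.0557 ff 63.6 j [-0.47  0.69  0.21  1.66 -0.18  0.81  0.96]
seat expected at [301.16263697 177.36037553]
0.7 [184. 198. 320. 330.]
wrist burner_seat 0.72 [301.5 179.5] [0.5863 0.2221]
wrist spreader_mid 0.7 [250.8 259.7] [0.6414 0.1595]
wrist shaft_tip 0.65 [ 59.7 233.6] [0.5493 0.067 ]
wrist valve 0.61 [ 82.6 218.8] [0.5502 0.0667]
[[-0.909, 0.416, -0.0], [0.416, 0.909, -0.0], [-0.0, -0.0, -1.0]]
shift [17.5 33.3 57.4] norm 69 az 0 yaw now 1.141 tilt 0.0003
```

View pics/w5.png

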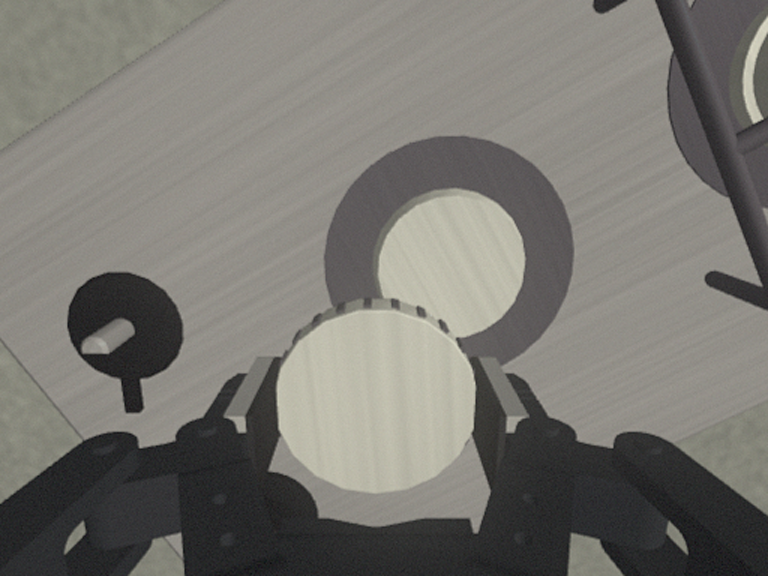

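The spreader is held level and centred at (251,266), and the seat is seen at (301,178), matching my estimate. Moving over it and down.

```bash
python3 -m creep '[{"ax":0,"ay":0,"az":0,"tx":8.5,"ty":16.7,"tz":0,"jaw":50},{"ax":0,"ay":0,"az":0,"tx":8.5,"ty":16.6,"tz":10,"jaw":50},{"ax":0,"ay":0,"az":0,"tx":0,"ty":0,"tz":25,"jaw":50},{"ax":0,"ay":0,"az":0,"tx":0,"ty":0,"tz":20,"jaw":50},{"ax":0,"ay":0,"az":0,"tx":0,"ty":0,"tz":15,"jaw":50},{"ax":0,"ay":0,"az":0,"tx":0,"ty":0,"tz":2.5,"jaw":50},{"ax":0,"ay":0,"az":0,"tx":0,"ty":0,"tz":0,"jaw":50},{"ax":0,"ay":0,"az":0,"tx":0,"ty":0,"tz":0,"jaw":50},{"ax":0,"ay":0,"az":0,"tx":0,"ty":0,"tz":0,"jaw":50}]'
python3 - <<'E'
from h import *
p=cam('wrist');st();find(p,['spreader_mid','shaft_tip','valve']);go(.5853,.2223,.039)
blob(p,(251,266),lambda h:h[:,:,2]>160,z=.056)
E
```

```text
clock: 9.8
ee_pos: [0.5858, 0.2236, 0.0459]
eef_rot: [0.667, 3.068, 0.002]
wrist_force: [0.4, -0.1, -0.7]
grip_width: 0.0555
finger_force: 63.7
9.85 ee [0.5857 0.2235 0.0459] F [ 0.2  0.  -1. ] w 0.0556 ff 63.7 j [-0.51  0.8   0.19  1.67 -0.21  0.68  0.93]
wrist spreader_mid 0.58 [251.3 259.2] [0.6071 0.2148]
shift [-0.5 -1.   6.4] norm 7 az 0 yaw now 1.143 tilt 0.001
blob [250.6 255.1] [179, 175, 138, 154, 15723] circle mm 582.8 224.5 r 36.2 centroid 583.4 224.5
```

```bash
python3 -m creep '[{"ax":0,"ay":0,"az":0,"tx":-0.5,"ty":-1,"tz":2,"jaw":50},{"ax":0,"ay":0,"az":0,"tx":0,"ty":0,"tz":2,"jaw":50},{"ax":0,"ay":0,"az":0,"tx":0,"ty":0,"tz":1.5,"jaw":50},{"ax":0,"ay":0,"az":0,"tx":0,"ty":0,"tz":0,"jaw":50},{"ax":0,"ay":0,"az":0,"tx":0,"ty":0,"tz":0,"jaw":50}]'
python3 -m creep '[{"ax":0,"ay":0,"az":0,"tx":0,"ty":0,"tz":1,"jaw":50},{"ax":0,"ay":0,"az":0,"tx":0,"ty":0,"tz":0,"jaw":50},{"ax":0,"ay":0,"az":0,"tx":0,"ty":0,"tz":0,"jaw":50}]'
```

```text
clock: 10.5
ee_pos: [0.5849, 0.2222, 0.0391]
eef_rot: [-0.667, -3.07, 0.0]
wrist_force: [0.2, -0.1, -0.7]
grip_width: 0.0555
finger_force: 63.6
clock: 10.8
ee_pos: [0.585, 0.2223, 0.0389]
eef_rot: [0.667, 3.07, 0.0]
wrist_force: [-1.2, -0.5, 3.8]
grip_width: 0.0551
finger_force: 64.2
```

```bash
python3 -m creep '[{"ax":0,"ay":0,"az":0,"tx":0,"ty":0,"tz":-0.5,"jaw":70},{"ax":0,"ay":0,"az":0,"tx":0,"ty":0,"tz":0,"jaw":70},{"ax":0,"ay":0,"az":0,"tx":0,"ty":0,"tz":0,"jaw":70},{"ax":0,"ay":0,"az":0,"tx":0,"ty":0,"tz":-20,"jaw":70},{"ax":0,"ay":0,"az":0,"tx":0,"ty":0,"tz":-40,"jaw":70},{"ax":0,"ay":0,"az":0,"tx":0,"ty":0,"tz":-40,"jaw":70},{"ax":0,"ay":0,"az":0,"tx":0,"ty":0,"tz":0,"jaw":70},{"ax":0,"ay":0,"az":0,"tx":0,"ty":0,"tz":0,"jaw":70},{"ax":0,"ay":0,"az":0,"tx":0,"ty":0,"tz":0,"jaw":70}]'
python3 - <<'E'
from h import *
p=cam('wrist');st();find(p,['burner_seat','spreader_mid'])
print('proj',proj(p,(.5853,.2223,.054)))
h=blob(p,(251,220),lambda h:h[:,:,2]>160,z=.054)
save(p,'w6',f=1.5)
go(.4688,-.1782,.1)
E
```

```text
clock: 11.7
ee_pos: [0.5839, 0.222, 0.1375]
eef_rot: [-0.666, -3.068, 0.002]
wrist_force: [0.3, 0.7, 0.0]
grip_width: 0.07
finger_force: 0.0
11.75 ee [0.5838 0.222  0.1372] F [ 0.4 -0.  -0.1] w 0.0698 ff 0.0 j [-0.53  0.68  0.22  1.61 -0.18  0.87  0.9 ]
wrist spreader_mid 0.56 [252.4 197.4] [0.595  0.2189]
proj [251.45489924 202.16588511]
blob [252.4 196.2] [207, 150, 90, 91, 5973] circle mm 582.1 224.7 r 33.0 centroid 582.0 224.2
shift [ -61.2 -411.8   38. ] norm 418 az 0 yaw now 1.143 tilt 0.0032
```

View pics/w6.png

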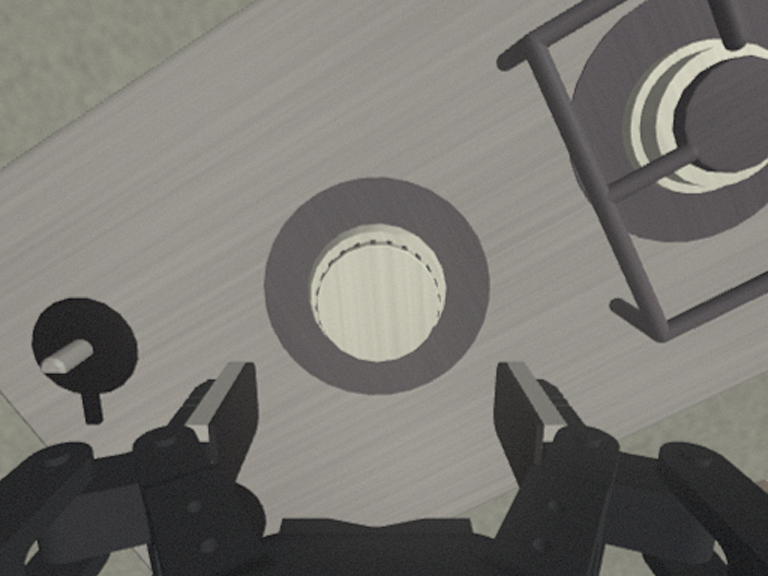

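The spreader lies on the seat within about 1.5 mm (spreader at (252,202), ring centre at (251,191), consistent with height). Now the cap.

```bash
python3 -m creep '[{"ax":0,"ay":0,"az":0,"tx":-5.1,"ty":-34.3,"tz":0,"jaw":60},{"ax":0,"ay":0,"az":0,"tx":-5.1,"ty":-34.3,"tz":0,"jaw":60},{"ax":0,"ay":0,"az":0,"tx":-5.1,"ty":-34.3,"tz":0,"jaw":60},{"ax":0,"ay":0,"az":0,"tx":-5.1,"ty":-34.3,"tz":0,"jaw":60},{"ax":0,"ay":0,"az":0,"tx":-5.1,"ty":-34.3,"tz":0,"jaw":60},{"ax":0,"ay":0,"az":0,"tx":-5.1,"ty":-34.3,"tz":0,"jaw":60},{"ax":0,"ay":0,"az":0,"tx":-5.1,"ty":-34.3,"tz":0,"jaw":60},{"ax":0,"ay":0,"az":0,"tx":-5.1,"ty":-34.3,"tz":0,"jaw":60},{"ax":0,"ay":0,"az":0,"tx":-5.1,"ty":-34.3,"tz":10,"jaw":60},{"ax":0,"ay":0,"az":0,"tx":-5.1,"ty":-34.3,"tz":20,"jaw":60},{"ax":0,"ay":0,"az":0,"tx":-5.1,"ty":-34.3,"tz":20,"jaw":60},{"ax":0,"ay":0,"az":0,"tx":-5.1,"ty":-34.3,"tz":20,"jaw":60},{"ax":0,"ay":0,"az":0,"tx":0,"ty":0,"tz":0,"jaw":60},{"ax":0,"ay":0,"az":0,"tx":0,"ty":0,"tz":0,"jaw":60},{"ax":0,"ay":0,"az":0,"tx":0,"ty":0,"tz":0,"jaw":60},{"ax":0,"ay":0,"az":0,"tx":0,"ty":0,"tz":0,"jaw":60}]'
python3 - <<'E'
from h import *
p=cam('wrist');st();find(p,['cap_mid'])
print(proj(p,(.4688,-.1782,.01)))
blob(p,proj(p,(.4688,-.1782,.01)),lambda h:h[:,:,2]<100,z=.010)
go(.4688,-.1782,-.002)
E
```

```text
clock: 13.45
ee_pos: [0.4708, -0.1762, 0.0691]
eef_rot: [0.662, 3.07, 0.001]
wrist_force: [-0.2, 1.0, 0.5]
grip_width: 0.06
finger_force: 0.0
13.5 ee [ 0.4708 -0.1763  0.0692] F [-0.5  0.6  0.5] w 0.0602 ff 0.0 j [ 0.22  0.63  0.14  2.02 -0.17  0.51  1.63]
wrist cap_mid 0.96 [246.5 206.2] [ 0.4682 -0.1774]
[245.71407818 210.00995962]
blob [244.9 207.5] [210, 173, 71, 70, 3761] circle mm 467.7 -178.1 r 23.0 centroid 467.6 -178.0
shift [ 1.1 -2.4 71.2] norm 71 az 0 yaw now 1.146 tilt 0.001
```

```bash
python3 -m creep '[{"ax":0,"ay":0,"az":0,"tx":2.1,"ty":-2.8,"tz":20,"jaw":56},{"ax":0,"ay":0,"az":0,"tx":0,"ty":0,"tz":25,"jaw":56},{"ax":0,"ay":0,"az":0,"tx":0,"ty":0,"tz":15,"jaw":56},{"ax":0,"ay":0,"az":0,"tx":0,"ty":0,"tz":7.5,"jaw":56},{"ax":0,"ay":0,"az":0,"tx":0,"ty":0,"tz":0,"jaw":56},{"ax":0,"ay":0,"az":0,"tx":0,"ty":0,"tz":0,"jaw":56},{"ax":0,"ay":0,"az":0,"tx":0,"ty":0,"tz":0,"jaw":38},{"ax":0,"ay":0,"az":0,"tx":0,"ty":0,"tz":0,"jaw":38},{"ax":0,"ay":0,"az":0,"tx":0,"ty":0,"tz":0,"jaw":38},{"ax":0,"ay":0,"az":0,"tx":0,"ty":0,"tz":0,"jaw":38},{"ax":0,"ay":0,"az":0,"tx":0,"ty":0,"tz":0,"jaw":38}]'
python3 - <<'E'
from h import *
st();go(.585,.2228,.13)
E
```

```text
clock: 14.65
ee_pos: [0.4676, -0.1793, 0.0028]
eef_rot: [0.666, 3.068, 0.0]
wrist_force: [-1.0, 0.7, 3.9]
grip_width: 0.0426
finger_force: 60.0
14.65 ee [ 0.4676 -0.1793  0.0028] F [-1.   0.7  3.9] w 0.0426 ff 60.0 j [ 0.26  0.75  0.1   2.05 -0.19  0.35  1.66]
shift [  59.6  414.7 -127.1] norm 438 az 0 yaw now 1.143 tilt 0.0022
```

```bash
python3 -m creep '[{"ax":0,"ay":0,"az":0,"tx":0,"ty":0,"tz":-15,"jaw":38},{"ax":0,"ay":0,"az":0,"tx":0,"ty":0,"tz":-35,"jaw":38},{"ax":0,"ay":0,"az":0,"tx":0,"ty":0,"tz":-40,"jaw":38},{"ax":0,"ay":0,"az":0,"tx":5,"ty":34.6,"tz":-20,"jaw":38},{"ax":0,"ay":0,"az":0,"tx":5,"ty":34.6,"tz":0,"jaw":38},{"ax":0,"ay":0,"az":0,"tx":5,"ty":34.6,"tz":0,"jaw":38},{"ax":0,"ay":0,"az":0,"tx":5,"ty":34.6,"tz":0,"jaw":38},{"ax":0,"ay":0,"az":0,"tx":5,"ty":34.6,"tz":0,"jaw":38},{"ax":0,"ay":0,"az":0,"tx":5,"ty":34.6,"tz":0,"jaw":38},{"ax":0,"ay":0,"az":0,"tx":5,"ty":34.6,"tz":0,"jaw":38},{"ax":0,"ay":0,"az":0,"tx":5,"ty":34.6,"tz":0,"jaw":38},{"ax":0,"ay":0,"az":0,"tx":5,"ty":34.6,"tz":0,"jaw":38},{"ax":0,"ay":0,"az":0,"tx":5,"ty":34.6,"tz":0,"jaw":38},{"ax":0,"ay":0,"az":0,"tx":5,"ty":34.6,"tz":0,"jaw":38},{"ax":0,"ay":0,"az":0,"tx":5,"ty":34.6,"tz":0,"jaw":38},{"ax":0,"ay":0,"az":0,"tx":0,"ty":0,"tz":10,"jaw":38},{"ax":0,"ay":0,"az":0,"tx":0,"ty":0,"tz":10,"jaw":38},{"ax":0,"ay":0,"az":0,"tx":0,"ty":0,"tz":0,"jaw":38},{"ax":0,"ay":0,"az":0,"tx":0,"ty":0,"tz":0,"jaw":38}]'
python3 - <<'E'
from h import *
p=cam('wrist');st();find(p,['cap_mid','shaft_tip','valve'])
s=read_state();z=s['ee_pos'][2]
for dz in (0.005,.009): print('tcp pix',proj(p,(s['ee_pos'][0],s['ee_pos'][1],z+dz)))
o=outline_of(p,'cap_mid')[0];print(o['conf'],np.round(o['extent'],1))
print('spreader top/bottom seat rim px',proj(p,(.5851,.2231,.054)))
save(p,'w7',f=1.5);go(.585,.2228,.06)
E
```

```text
clock: 16.55
ee_pos: [0.5843, 0.2213, 0.0912]
eef_rot: [-0.671, -3.069, 0.003]
wrist_force: [0.6, -0.5, -0.8]
grip_width: 0.0424
finger_force: 61.2
16.6 ee [0.5847 0.2216 0.0916] F [ 0.1  0.1 -0. ] w 0.0426 ff 61.2 j [-0.53  0.74  0.23  1.65 -0.22  0.78  0.93]
wrist cap_mid 0.78 [248.2 256.5] [0.6242 0.2013]
wrist valve 0.59 [ 19.4 256.9] [0.55  0.068]
tcp pix [253.23504266 258.63327785]
tcp pix [253.30281061 262.84545634]Traceback (most recent call last):
  File "<stdin>", line 5, in <module>
IndexError: list index out of range
```

```bash
python3 -m creep '[{"ax":0,"ay":0,"az":0,"tx":0.2,"ty":1.2,"tz":10,"jaw":38},{"ax":0,"ay":0,"az":0,"tx":0,"ty":0,"tz":12,"jaw":38},{"ax":0,"ay":0,"az":0,"tx":0,"ty":0,"tz":8,"jaw":38},{"ax":0,"ay":0,"az":0,"tx":0,"ty":0,"tz":2,"jaw":38},{"ax":0,"ay":0,"az":0,"tx":0,"ty":0,"tz":0,"jaw":38},{"ax":0,"ay":0,"az":0,"tx":0,"ty":0,"tz":0,"jaw":38},{"ax":0,"ay":0,"az":0,"tx":0,"ty":0,"tz":0,"jaw":38}]'
python3 -m creep '[{"ax":0,"ay":0,"az":0,"tx":0,"ty":0,"tz":1,"jaw":38},{"ax":0,"ay":0,"az":0,"tx":0,"ty":0,"tz":0,"jaw":38},{"ax":0,"ay":0,"az":0,"tx":0,"ty":0,"tz":0,"jaw":38}]'
```

```text
clock: 17.5
ee_pos: [0.5852, 0.2246, 0.0597]
eef_rot: [0.667, 3.069, 0.001]
wrist_force: [-0.4, -0.5, -0.3]
grip_width: 0.042
finger_force: 61.2
clock: 17.8
ee_pos: [0.5849, 0.2245, 0.0584]
eef_rot: [0.667, 3.07, 0.0]
wrist_force: [0.7, 0.1, -0.5]
grip_width: 0.0422
finger_force: 61.2
```

```bash
python3 -m creep '[{"ax":0,"ay":0,"az":0,"tx":-0.6,"ty":-1.4,"tz":0.6,"jaw":38},{"ax":0,"ay":0,"az":0,"tx":0,"ty":0,"tz":0.6,"jaw":38},{"ax":0,"ay":0,"az":0,"tx":0,"ty":0,"tz":0,"jaw":38},{"ax":0,"ay":0,"az":0,"tx":0,"ty":0,"tz":0,"jaw":38}]'
python3 -m creep '[{"ax":0,"ay":0,"az":0,"tx":0,"ty":0,"tz":0.8,"jaw":38},{"ax":0,"ay":0,"az":0,"tx":0,"ty":0,"tz":0,"jaw":38},{"ax":0,"ay":0,"az":0,"tx":0,"ty":0,"tz":0,"jaw":38}]'
```

```text
clock: 18.2
ee_pos: [0.5848, 0.223, 0.0571]
eef_rot: [-0.667, -3.07, 0.0]
wrist_force: [-0.3, 0.5, -1.5]
grip_width: 0.0427
finger_force: 61.3
clock: 18.5
ee_pos: [0.5848, 0.223, 0.0569]
eef_rot: [0.667, 3.07, 0.0]
wrist_force: [-2.1, -0.9, 4.2]
grip_width: 0.0427
finger_force: 61.9
```

```bash
python3 -m creep '[{"ax":0,"ay":0,"az":0,"tx":0,"ty":0,"tz":-0.5,"jaw":60},{"ax":0,"ay":0,"az":0,"tx":0,"ty":0,"tz":0,"jaw":60},{"ax":0,"ay":0,"az":0,"tx":0,"ty":0,"tz":0,"jaw":60},{"ax":0,"ay":0,"az":0,"tx":0,"ty":0,"tz":0,"jaw":60},{"ax":0,"ay":0,"az":0,"tx":0,"ty":0,"tz":-20,"jaw":60},{"ax":0,"ay":0,"az":0,"tx":0,"ty":0,"tz":-40,"jaw":60},{"ax":0,"ay":0,"az":0,"tx":0,"ty":0,"tz":-40,"jaw":60},{"ax":0,"ay":0,"az":0,"tx":0,"ty":0,"tz":-20,"jaw":60},{"ax":0,"ay":0,"az":0,"tx":0,"ty":0,"tz":0,"jaw":60},{"ax":0,"ay":0,"az":0,"tx":0,"ty":0,"tz":0,"jaw":60},{"ax":0,"ay":0,"az":0,"tx":0,"ty":0,"tz":0,"jaw":60}]'
python3 - <<'E'
from h import *
p=cam('wrist');st();save(p,'w7',f=1.5);find(p,['spreader_mid','cap_mid','valve','shaft_tip'])
h=blob(p,proj(p,(.585,.2228,.064)),lambda h:h[:,:,2]<110,z=.064)
print(proj(p,(.585,.2228,.064)),proj(p,(.5852,.2229,.054)))
go(.485,-.33,.25)
E
```

```text
clock: 19.6
ee_pos: [0.5836, 0.2228, 0.1751]
eef_rot: [-0.666, -3.067, 0.003]
wrist_force: [0.7, 0.1, 0.3]
grip_width: 0.0601
finger_force: 0.0
19.65 ee [0.5837 0.2228 0.1749] F [0.5 0.2 0.5] w 0.0603 ff 0.0 j [-0.55  0.64  0.26  1.57 -0.19  0.95  0.91]
wrist cap_mid 0.84 [250.  192.9] [0.6003 0.2147]
wrist valve 0.78 [ 78.  214.5] [0.5481 0.0674]
wrist shaft_tip 0.72 [ 61.  229.7] [0.5508 0.0668]
blob [251.2 190.4] [223, 163, 57, 56, 2487] circle mm 584.4 223.1 r 22.7 centroid 584.4 223.1
[251.13323815 191.89361827] [251.3384756  188.79213665]
shift [-138.8 -544.3  -73.6] norm 567 az 0 yaw now 1.143 tilt 0.0018
```

View pics/w7.png

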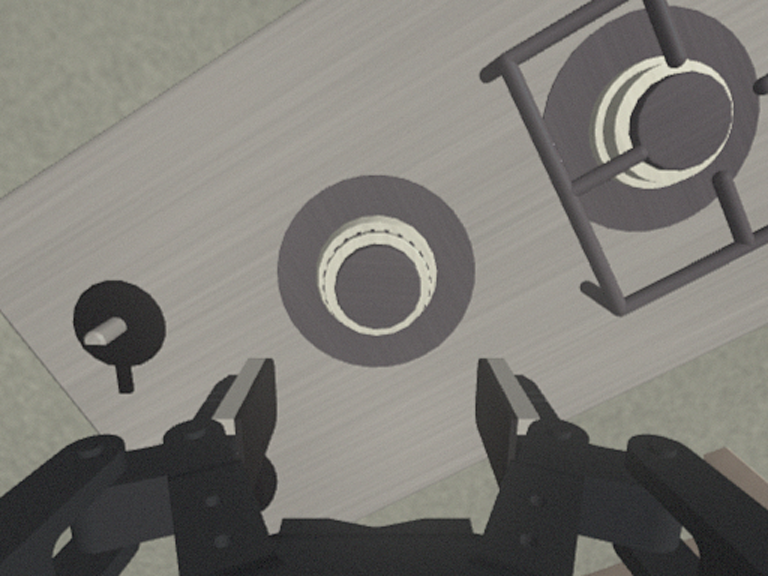

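The cap sits centred on the spreader (both near (251,190)). Next, a look straight over the shaft on the way to the knob.

```bash
python3 -m creep '[{"ax":0,"ay":0,"az":0,"tx":-9,"ty":-38.5,"tz":0,"jaw":50},{"ax":0,"ay":0,"az":0,"tx":-9,"ty":-38.5,"tz":0,"jaw":50},{"ax":0,"ay":0,"az":0,"tx":-9,"ty":-38.5,"tz":0,"jaw":50},{"ax":0,"ay":0,"az":0,"tx":-9,"ty":-38.5,"tz":0,"jaw":50},{"ax":0,"ay":0,"az":0,"tx":0,"ty":0,"tz":0,"jaw":50},{"ax":0,"ay":0,"az":0,"tx":0,"ty":0,"tz":0,"jaw":50},{"ax":0,"ay":0,"az":0,"tx":0,"ty":0,"tz":0,"jaw":50},{"ax":0,"ay":0,"az":0,"tx":0,"ty":0,"tz":0,"jaw":50}]'
python3 - <<'E'
from h import *
p=cam('wrist');st();save(p,'w8',(180,120,340,280),4)
find(p,['valve','shaft_tip'])
hsv=cv2.cvtColor(p['image'],cv2.COLOR_RGB2HSV)
o=outline_of(p,'valve')
P0=proj(p,(.552,.068,.034));print('P0',P0)
for nm in ['valve']:
    m=outline_of(p,nm)[0]['mask'];ys,xs=np.nonzero(m)
    P=np.array([at(p,(x,y),.034)[:2] for x,y in zip(xs,ys)])
    c=np.median(P,0)
    for _ in range(5):
        d=np.hypot(*(P-c).T);c=np.array(cv2.minEnclosingCircle((P[d<.030]*1000).astype(np.float32))[0])/1000
    d=np.hypot(*(P-c).T);q=P[d>.033];print('c',c,'nib mean',q.mean(0),len(q),'ang',np.arctan2(*(q.mean(0)-c)[::-1]),'max',d.max())
E
```

```text
clock: 20.65
ee_pos: [0.5538, 0.0698, 0.1765]
eef_rot: [-0.662, -3.071, -0.001]
wrist_force: [0.4, 0.7, -0.8]
grip_width: 0.05
finger_force: 0.0
20.7 ee [0.5538 0.0696 0.1765] F [-0.2 -0.  -0.7] w 0.0497 ff 0.0 j [-0.33  0.54  0.25  1.77 -0.17  0.85  1.15]
wrist valve 0.61 [245.4 175.4] [0.5487 0.0678]
wrist shaft_tip 0.7 [246.5 185.3] [0.5504 0.0684]
P0 [247.17010552 179.67304077]
c [0.55064288 0.06667271] nib mean [0.58570414 0.05154535] 124 ang -0.4073254834732729 max 0.043859167779864386
```

View pics/w8.png

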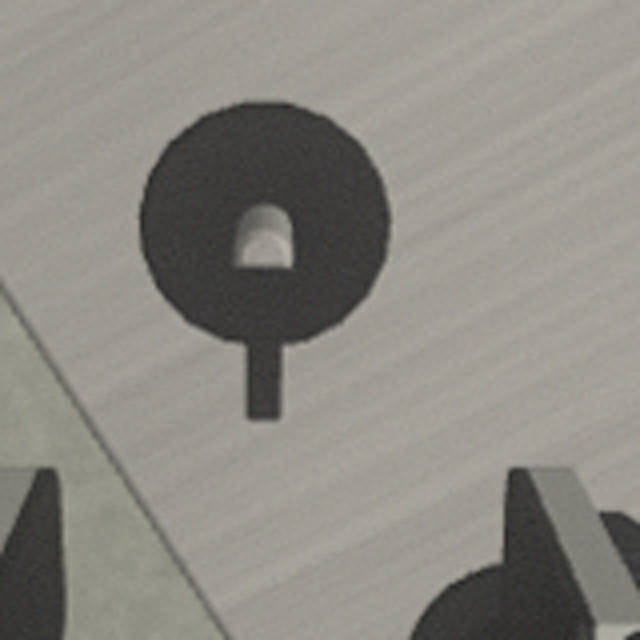

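The shaft tip shows at (246,185) with its flat exactly toward the nib, straight along the tool's -x, so the shaft's x is at -0.43 rad in the world and matches the knob's current heading closely. Now the knob.

```bash
python3 -m creep '[{"ax":0,"ay":0,"az":0,"tx":-9.5,"ty":-35.3,"tz":-1.5,"jaw":50},{"ax":0,"ay":0,"az":0,"tx":-9.5,"ty":-35.3,"tz":-1.5,"jaw":50},{"ax":0,"ay":0,"az":0,"tx":-9.5,"ty":-35.3,"tz":-1.5,"jaw":50},{"ax":0,"ay":0,"az":0,"tx":-9.5,"ty":-35.3,"tz":-1.5,"jaw":50},{"ax":0,"ay":0,"az":0,"tx":-9.5,"ty":-35.3,"tz":-1.5,"jaw":50},{"ax":0,"ay":0,"az":0,"tx":-9.5,"ty":-35.3,"tz":-1.5,"jaw":50},{"ax":0,"ay":0,"az":0,"tx":-9.5,"ty":-35.3,"tz":-1.5,"jaw":50},{"ax":0,"ay":0,"az":0,"tx":-9.5,"ty":-35.3,"tz":0,"jaw":50},{"ax":0,"ay":0,"az":0,"tx":-9.5,"ty":-35.3,"tz":0,"jaw":50},{"ax":0,"ay":0,"az":0,"tx":-9.5,"ty":-35.3,"tz":0,"jaw":50},{"ax":0,"ay":0,"az":0,"tx":-9.5,"ty":-35.3,"tz":0,"jaw":50},{"ax":0,"ay":0,"az":0,"tx":-9.5,"ty":-35.3,"tz":0,"jaw":50},{"ax":0,"ay":0,"az":0,"tx":0,"ty":0,"tz":20,"jaw":50},{"ax":0,"ay":0,"az":0,"tx":0,"ty":0,"tz":20,"jaw":50},{"ax":0,"ay":0,"az":0,"tx":0,"ty":0,"tz":0,"jaw":50},{"ax":0,"ay":0,"az":0,"tx":0,"ty":0,"tz":0,"jaw":50},{"ax":0,"ay":0,"az":0,"tx":0,"ty":0,"tz":0,"jaw":50}]'
python3 - <<'E'
from h import *
p=cam('wrist');st();u=proj(p,(.4807,-.3635,.023)).round().astype(int);print(u)
s=cv2.getRotationMatrix2D
im=p['image'].astype(float)
p['image']=np.clip(im*1.0,0,255).astype(np.uint8)
q=dict(p);q['image']=np.clip(im*2.2,0,255).astype(np.uint8)
x0,y0=max(0,u[0]-75),max(0,u[1]-75);print(x0,y0);save(q,'w9',(x0,y0,x0+150,y0+150),4)
find(p,['knob_mid','knob_nose'])
for z in (.02,.046,): 
    h=blob(p,u,lambda h:h[:,:,2]<80,z=z)
E
```

```text
clock: 22.6
ee_pos: [0.4825, -0.3651, 0.1485]
eef_rot: [0.665, 3.068, -0.002]
wrist_force: [1.4, -0.1, 0.1]
grip_width: 0.0501
finger_force: 0.0
22.65 ee [ 0.4825 -0.3651  0.1486] F [0.9 0.1 0.7] w 0.0507 ff 0.0 j [ 0.46  0.64  0.24  1.67 -0.19  0.86  1.93]
[251 182]
176 107
wrist knob_mid 0.91 [106.1  50.9] [ 0.3452 -0.4197]
wrist knob_mid 0.79 [249.7 187.6] [ 0.4843 -0.3662]
wrist knob_nose 0.77 [251.  219.1] [ 0.5102 -0.3768]
blob [251.1 184.7] [227, 158, 49, 62, 2099] circle mm 486.8 -366.1 r 26.6 centroid 484.5 -365.0
blob [251.1 184.7] [227, 158, 49, 62, 2099] circle mm 480.3 -363.3 r 24.0 centroid 478.2 -362.2
```

View pics/w9.png

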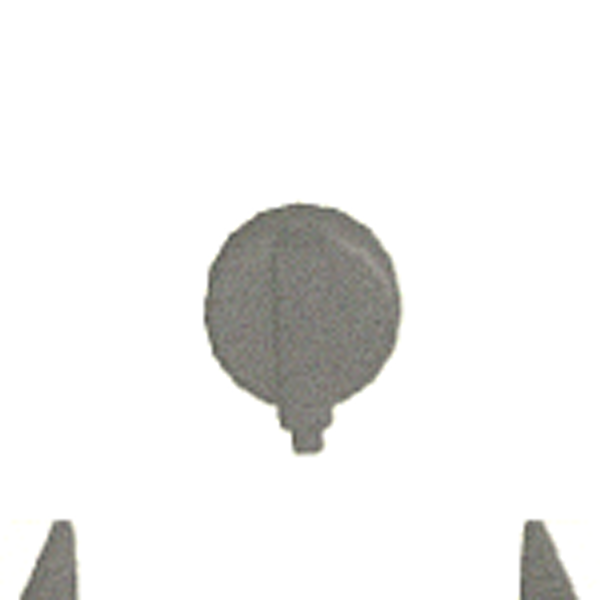

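The crop shows the knob with its wing and nose pointing straight down the image, that is along the tool's -x, already matching the shaft's flat to about 0.03 rad. Its axis is about 2.7 mm toward -x of the TCP. I descend to verify numerically, with no more pictures viewed: the count of viewed images has reached its limit (in fact 11 with this one).

```bash
python3 -m creep '[{"ax":0,"ay":0,"az":0,"tx":-2.7,"ty":1,"tz":20,"jaw":36},{"ax":0,"ay":0,"az":0,"tx":0,"ty":0,"tz":25,"jaw":36},{"ax":0,"ay":0,"az":0,"tx":0,"ty":0,"tz":25,"jaw":36},{"ax":0,"ay":0,"az":0,"tx":0,"ty":0,"tz":0,"jaw":36},{"ax":0,"ay":0,"az":0,"tx":0,"ty":0,"tz":0,"jaw":36},{"ax":0,"ay":0,"az":0,"tx":0,"ty":0,"tz":0,"jaw":36},{"ax":0,"ay":0,"az":0,"tx":0,"ty":0,"tz":0,"jaw":36}]'
python3 - <<'E'
from h import *
M=None
s=read_state();p=cam('wrist');st()
M=R.from_rotvec(s['eef_rot']).as_matrix();t=lambda X:((M.T@(X-s['ee_pos']))*1000).round(1)
for k in('knob_mid','knob_nose'):
    for r in place_of(p,k)[:2]: print(k,r['conf'],np.round(r['uv']),t(at(p,r['uv'],Z[k])))
hsv=cv2.cvtColor(p['image'],cv2.COLOR_RGB2HSV)
m=(hsv[:,:,2]<80).astype(np.uint8);n,l,S,c=cv2.connectedComponentsWithStats(m)
for i in range(1,n):
    if S[i,4]>800: print(S[i],c[i].round())
i=min(range(1,n),key=lambda i:np.hypot(*(c[i]-proj(p,s['ee_pos']-[0,0,.02])))+(S[i,4]<800)*1e4)
y,x=np.nonzero(l==i)
print('top row tool',t(at(p,(x[y==y.min()].mean(),y.min()),0)),'bottom row',t(at(p,(x[y==y.max()].mean(),y.max()+1),.022)))
print('left/right',t(at(p,(x.min(),c[i][1]),0.0)),t(at(p,(x.max()+1,c[i][1]),0.0)))
print('rows:',[(r,x[y==r].min(),x[y==r].max()) for r in range(y.min(),y.max()+1,6)])
E
```

```text
clock: 23.45
ee_pos: [0.4854, -0.3658, 0.079]
eef_rot: [0.666, 3.067, -0.002]
wrist_force: [0.2, 0.4, 0.4]
grip_width: 0.036
finger_force: 0.0
23.5 ee [ 0.4853 -0.3656  0.0788] F [ 0.2 -0.3 -0.1] w 0.0357 ff 0.0 j [ 0.48  0.73  0.21  1.71 -0.22  0.71  1.95]
knob_mid 0.57 [49. 30.] [ 104.2 -108.3   55.7]
knob_mid 0.56 [249. 211.] [ 1.6 -0.7 56. ]
knob_nose 0.88 [100.  40.] [ 99.5 -81.7  56.7]
knob_nose 0.56 [255. 258.] [-31.2   3.5  57.1]
[ 219  171   64   84 3702] [251. 207.]
[    0   236   512   148 38564] [252. 336.]
top row tool [22.  -0.1 78.9] bottom row [-29.1   1.3  57.1]
left/right [ -3.8 -21.5  79. ] [-3.8 22.8 79. ]
rows: [(171, np.int64(248), np.int64(252)), (177, np.int64(232), np.int64(269)), (183, np.int64(226), np.int64(275)), (189, np.int64(222), np.int64(279)), (195, np.int64(221), np.int64(280)), (201, np.int64(220), np.int64(282)), (207, np.int64(219), np.int64(282)), (213, np.int64(220), np.int64(281)), (219, np.int64(221), np.int64(280)), (225, np.int64(225), np.int64(276)), (231, np.int64(230), np.int64(270)), (237, np.int64(242), np.int64(260)), (243, np.int64(243), np.int64(260)), (249, np.int64(244), np.int64(259))]
```

```bash
python3 -m creep '[{"ax":0,"ay":0,"az":0,"tx":-0.6,"ty":0.5,"tz":20,"jaw":36},{"ax":0,"ay":0,"az":0,"tx":0,"ty":0,"tz":20,"jaw":36},{"ax":0,"ay":0,"az":0,"tx":0,"ty":0,"tz":12,"jaw":36},{"ax":0,"ay":0,"az":0,"tx":0,"ty":0,"tz":3,"jaw":36},{"ax":0,"ay":0,"az":0,"tx":0,"ty":0,"tz":0,"jaw":36},{"ax":0,"ay":0,"az":0,"tx":0,"ty":0,"tz":0,"jaw":36},{"ax":0,"ay":0,"az":0,"tx":0,"ty":0,"tz":0,"jaw":36}]'
python3 -m creep '[{"ax":0,"ay":0,"az":0,"tx":0,"ty":0,"tz":0,"jaw":3},{"ax":0,"ay":0,"az":0,"tx":0,"ty":0,"tz":0,"jaw":3},{"ax":0,"ay":0,"az":0,"tx":0,"ty":0,"tz":0,"jaw":3},{"ax":0,"ay":0,"az":0,"tx":0,"ty":0,"tz":0,"jaw":3},{"ax":0,"ay":0,"az":0,"tx":0,"ty":0,"tz":0,"jaw":3},{"ax":0,"ay":0,"az":0,"tx":0,"ty":0,"tz":0,"jaw":3}]'
```

```text
clock: 24.3
ee_pos: [0.4858, -0.3653, 0.0233]
eef_rot: [0.667, 3.068, -0.001]
wrist_force: [-0.2, -0.3, 0.3]
grip_width: 0.036
finger_force: 0.0
clock: 24.9
ee_pos: [0.4856, -0.3651, 0.0229]
eef_rot: [0.667, 3.069, -0.001]
wrist_force: [-0.8, 0.9, 6.2]
grip_width: 0.0096
finger_force: 59.1
```

```bash
python3 -m creep '[{"ax":0,"ay":0,"az":0,"tx":0,"ty":0,"tz":-15,"jaw":3},{"ax":0,"ay":0,"az":0,"tx":0,"ty":0,"tz":-30,"jaw":3},{"ax":0,"ay":0,"az":0,"tx":0,"ty":0,"tz":-40,"jaw":3},{"ax":0,"ay":0,"az":0,"tx":10.1,"ty":35,"tz":-25,"jaw":3},{"ax":0,"ay":0,"az":0,"tx":10.1,"ty":35,"tz":0,"jaw":3},{"ax":0,"ay":0,"az":0,"tx":10.1,"ty":35,"tz":0,"jaw":3},{"ax":0,"ay":0,"az":0,"tx":10.1,"ty":35,"tz":0,"jaw":3},{"ax":0,"ay":0,"az":0,"tx":10.1,"ty":35,"tz":0,"jaw":3},{"ax":0,"ay":0,"az":0,"tx":10.1,"ty":35,"tz":0,"jaw":3},{"ax":0,"ay":0,"az":0,"tx":10.1,"ty":35,"tz":0,"jaw":3},{"ax":0,"ay":0,"az":0,"tx":10.1,"ty":35,"tz":0,"jaw":3},{"ax":0,"ay":0,"az":0,"tx":10.1,"ty":35,"tz":0,"jaw":3},{"ax":0,"ay":0,"az":0,"tx":10.1,"ty":35,"tz":0,"jaw":3},{"ax":0,"ay":0,"az":0,"tx":10.1,"ty":35,"tz":0,"jaw":3},{"ax":0,"ay":0,"az":0,"tx":0,"ty":0,"tz":0,"jaw":3},{"ax":0,"ay":0,"az":0,"tx":0,"ty":0,"tz":0,"jaw":3},{"ax":0,"ay":0,"az":0,"tx":0,"ty":0,"tz":0,"jaw":3},{"ax":0,"ay":0,"az":0,"tx":0,"ty":0,"tz":0,"jaw":3}]'
python3 - <<'E'
from h import *
s=read_state();p=cam('wrist');st()
M=R.from_rotvec(s['eef_rot']).as_matrix();t=lambda X:((M.T@(X-s['ee_pos']))*1000).round(1)
z0=s['ee_pos'][2]-.0229
for k in('knob_mid','knob_nose','shaft_tip','valve'):
    for r in place_of(p,k)[:2]:
        X=at(p,r['uv'],Z[k]+(z0 if 'knob' in k else 0));print(k,round(r['conf'],2),np.round(r['uv']),t(X),X.round(4))
hsv=cv2.cvtColor(p['image'],cv2.COLOR_RGB2HSV);V=hsv[:,:,2]
print('col 250 V rows 150-300:',V[150:300:3,251].tolist())
o=outline_of(p,'knob_mid')
for r in o[:2]: print(r['conf'],np.round(r['extent']))
print('expected near edge row for x=22',proj(p,M@[.022,0,.0229]+s['ee_pos']),'shaft',proj(p,(.5504,.0677,.06)))
go(.5504,.0677,.095,1.141)
E
```

```text
clock: 26.7
ee_pos: [0.5437, 0.0296, 0.1325]
eef_rot: [0.672, 3.069, -0.002]
wrist_force: [-0.2, -0.1, 0.2]
grip_width: 0.0095
finger_force: 58.6
26.75 ee [0.5438 0.0298 0.1325] F [ 0.2  0.  -0.1] w 0.01 ff 58.6 j [-0.28  0.59  0.28  1.85 -0.23  0.73  1.27]
knob_mid 0.66 [249. 251.] [ 0.9 -0.6 -0.1] [0.5426 0.0294 0.1326]
shaft_tip 0.78 [305. 189.] [11.  36.3 72.5] [0.5488 0.0671 0.06  ]
valve 0.81 [297. 179.] [ 10.9  35.4 102.5] [0.5485 0.0662 0.03  ]
col 250 V rows 150-300: [166, 167, 170, 169, 171, 171, 168, 167, 168, 168, 169, 166, 169, 165, 170, 52, 55, 56, 53, 60, 56, 55, 47, 50, 50, 49, 53, 51, 57, 52, 53, 52, 52, 54, 45, 49, 48, 52, 47, 48, 52, 55, 48, 50, 47, 51, 50, 48, 45, 48]
0.55 [166.   0. 512. 356.]
expected near edge row for x=22 [250.0919085  193.75220434] shaft [306.63241666 191.02664426]
shift [ 9.3 36.  37.3] norm 53 az 0.001 yaw now 1.142 tilt 0.0001
```

```bash
python3 - <<'E'
from h import *
s=read_state();p=cam('wrist')
V=cv2.cvtColor(p['image'],cv2.COLOR_RGB2HSV)[:,:,2]
print('cols 294..317');
for r in range(172,202): print(r,V[r,294:318].tolist())
for ex,ey in((.002,0),(0,0),(-.006,0),(.002,.0056),(.002,-.0056)):
    a=-.43;X=np.array([.5504+ex*np.cos(a)-ey*np.sin(a),.0677+ex*np.sin(a)+ey*np.cos(a),.06]);print(ex,ey,proj(p,X).round(2))
a=-.43
for f,rr in((0,.028),(np.pi/2,.028),(-np.pi/2,.028),(np.pi,.028)):
    for z in(.03,.034):print(round(f,1),z,proj(p,(.5504+rr*np.cos(a+f),.0677+rr*np.sin(a+f),z)).round(2))
y,x=np.nonzero(V<80);k=(y<215)&(x>250)&(x<350)&(y>140);
for r in range(150,216,4): q=x[k&(y==r)];print(r,(q.min(),q.max()) if len(q) else None)
E
```

```text
cols 294..317
172 [58, 59, 56, 61, 60, 62, 62, 58, 58, 62, 61, 59, 60, 59, 65, 56, 61, 61, 64, 60, 60, 61, 65, 62]
173 [63, 60, 61, 67, 69, 69, 76, 64, 58, 53, 63, 56, 60, 64, 62, 63, 60, 57, 65, 62, 61, 65, 66, 62]
174 [63, 71, 83, 96, 102, 101, 111, 99, 85, 71, 56, 58, 55, 61, 56, 60, 62, 58, 61, 58, 60, 65, 63, 59]
175 [75, 93, 107, 113, 122, 121, 133, 131, 126, 111, 70, 55, 63, 65, 57, 62, 59, 60, 61, 58, 63, 63, 59, 63]
176 [99, 97, 103, 103, 111, 113, 123, 130, 135, 140, 112, 72, 60, 59, 61, 62, 64, 63, 63, 63, 65, 63, 62, 63]
177 [97, 99, 98, 102, 106, 110, 118, 122, 133, 140, 140, 108, 73, 55, 62, 58, 61, 58, 59, 65, 64, 63, 62, 62]
178 [94, 96, 96, 99, 105, 108, 117, 119, 126, 132, 141, 143, 113, 60, 60, 59, 60, 62, 62, 58, 62, 62, 59, 61]
179 [95, 96, 98, 98, 106, 105, 110, 117, 122, 127, 132, 146, 143, 88, 58, 59, 55, 60, 62, 59, 64, 60, 65, 61]
180 [93, 97, 90, 98, 101, 98, 109, 113, 111, 123, 127, 138, 145, 126, 68, 58, 62, 61, 60, 63, 63, 59, 62, 65]
181 [96, 92, 97, 95, 96, 100, 104, 115, 120, 128, 140, 142, 143, 143, 111, 70, 57, 57, 60, 59, 59, 60, 59, 62]
182 [95, 9
[... 2410 characters left out ...]
]
-1.6 0.03 [260.73 181.05]
-1.6 0.034 [260.89 182.33]
3.1 0.03 [299.69 143.67]
3.1 0.034 [300.49 144.4 ]
150 (np.int64(279), np.int64(319))
154 (np.int64(273), np.int64(324))
158 (np.int64(270), np.int64(327))
162 (np.int64(267), np.int64(329))
166 (np.int64(264), np.int64(332))
170 (np.int64(263), np.int64(332))
174 (np.int64(262), np.int64(333))
178 (np.int64(261), np.int64(334))
182 (np.int64(262), np.int64(333))
186 (np.int64(262), np.int64(332))
190 (np.int64(263), np.int64(332))
194 (np.int64(251), np.int64(329))
198 (np.int64(251), np.int64(327))
202 (np.int64(251), np.int64(324))
206 (np.int64(251), np.int64(320))
210 (np.int64(251), np.int64(313))
214 (np.int64(251), np.int64(302))
```

```bash
python3 - <<'E'
from h import *
s=read_state();p=cam('wrist')
M=R.from_rotvec(s['eef_rot']).as_matrix()
V=cv2.cvtColor(p['image'],cv2.COLOR_RGB2HSV)[:,:,2]
for c in (241,246,250,254,259): print(c,V[190:200,c].tolist())
for r in (205,212,220): print(r,[(int(c),int(V[r,c])) for c in range(200,302,2) if V[r,c]>90 and abs(c-250)<45][-60:][:1],np.nonzero(V[r,205:300]<90)[0][[0,-1]]+205)
for xx,yy in((.022,0),(0,.022),(0,-.022)): print(proj(p,M@[xx,yy,.0229]+s['ee_pos']))
go(.5491,.0680,.095,1.141);st()
E
```

```text
241 [168, 167, 163, 166, 166, 136, 52, 55, 55, 60]
246 [167, 166, 165, 171, 141, 47, 50, 51, 55, 54]
250 [168, 169, 175, 149, 59, 49, 58, 59, 51, 51]
254 [171, 169, 173, 162, 126, 48, 52, 51, 56, 58]
259 [167, 164, 163, 170, 161, 124, 49, 55, 61, 53]
205 [(206, 163)] [221 299]
212 [(206, 157)] [216 299]
220 [(206, 156)] [212 299]
[250.09190314 193.75233389]
[291.62952272 233.79953063]
[208.45410637 233.72045059]
shift [10.4 35.5 37.3] norm 53 az 0.002 yaw now 1.143 tilt 0.0001
27.1 ee [0.5439 0.0314 0.1323] F [ 1.3  0.5 -0.4] w 0.0095 ff 58.6 j [-0.28  0.59  0.28  1.85 -0.23  0.73  1.27]
```

```bash
python3 -m creep '[{"ax":0,"ay":0,"az":0,"tx":5.2,"ty":17.7,"tz":0,"jaw":3},{"ax":0,"ay":0,"az":0,"tx":5.2,"ty":17.8,"tz":0,"jaw":3},{"ax":0,"ay":0,"az":0,"tx":0,"ty":0,"tz":18,"jaw":3},{"ax":0,"ay":0,"az":0,"tx":0,"ty":0,"tz":19,"jaw":3},{"ax":0,"ay":0,"az":0,"tx":0,"ty":0,"tz":0,"jaw":3},{"ax":0,"ay":0,"az":0,"tx":0,"ty":0,"tz":0,"jaw":3},{"ax":0,"ay":0,"az":0,"tx":0,"ty":0,"tz":0,"jaw":3},{"ax":0,"ay":0,"az":0,"tx":0,"ty":0,"tz":0,"jaw":3},{"ax":0,"ay":0,"az":0,"tx":0,"ty":0,"tz":0,"jaw":3},{"ax":0,"ay":0,"az":0,"tx":0,"ty":0,"tz":0,"jaw":3}]'
python3 - <<'E'
from h import *
go(.5491,.0680,.083,1.141);st()
E
```

```text
clock: 28.1
ee_pos: [0.5494, 0.0682, 0.0958]
eef_rot: [0.667, 3.069, 0.0]
wrist_force: [-1.3, -1.2, 0.3]
grip_width: 0.0096
finger_force: 58.6
shift [ 0.2 -0.3 12.8] norm 13 az 0.002 yaw now 1.143 tilt 0.0008
28.1 ee [0.5494 0.0682 0.0958] F [-1.3 -1.2  0.3] w 0.0096 ff 58.6 j [-0.33  0.65  0.26  1.86 -0.26  0.66  1.23]
```

```bash
python3 -m creep '[{"ax":0,"ay":0,"az":0,"tx":0.2,"ty":-0.2,"tz":6,"jaw":3},{"ax":0,"ay":0,"az":0,"tx":0,"ty":0,"tz":5,"jaw":3},{"ax":0,"ay":0,"az":0,"tx":0,"ty":0,"tz":3,"jaw":3},{"ax":0,"ay":0,"az":0,"tx":0,"ty":0,"tz":2,"jaw":3},{"ax":0,"ay":0,"az":0,"tx":0,"ty":0,"tz":0,"jaw":3},{"ax":0,"ay":0,"az":0,"tx":0,"ty":0,"tz":0,"jaw":3},{"ax":0,"ay":0,"az":0,"tx":0,"ty":0,"tz":0,"jaw":3}]'
```

```text
clock: 28.8
ee_pos: [0.5494, 0.0678, 0.0794]
eef_rot: [0.667, 3.069, -0.0]
wrist_force: [2.4, -0.4, -3.0]
grip_width: 0.0095
finger_force: 58.5
```

```bash
python3 -m creep '[{"ax":0,"ay":0,"az":0,"tx":0,"ty":0,"tz":2,"jaw":3},{"ax":0,"ay":0,"az":0,"tx":0,"ty":0,"tz":2,"jaw":3},{"ax":0,"ay":0,"az":0,"tx":0,"ty":0,"tz":2,"jaw":3},{"ax":0,"ay":0,"az":0,"tx":0,"ty":0,"tz":2,"jaw":3},{"ax":0,"ay":0,"az":0,"tx":0,"ty":0,"tz":0,"jaw":3},{"ax":0,"ay":0,"az":0,"tx":0,"ty":0,"tz":0,"jaw":3}]'
python3 - <<'E'
from h import *
for _ in range(3): cam('wrist');st()
E
```

```text
clock: 29.4
ee_pos: [0.5495, 0.068, 0.0712]
eef_rot: [0.667, 3.069, -0.0]
wrist_force: [2.9, -1.1, -2.4]
grip_width: 0.01
finger_force: 58.5
29.45 ee [0.5495 0.068  0.0712] F [ 3.7 -1.5 -2.4] w 0.0097 ff 58.4 j [-0.32  0.69  0.24  1.88 -0.27  0.61  1.24]
29.5 ee [0.5494 0.068  0.0712] F [ 3.6 -0.9 -2.9] w 0.0101 ff 58.4 j [-0.32  0.69  0.24  1.88 -0.27  0.61  1.24]
29.55 ee [0.5494 0.068  0.0712] F [ 4.2 -0.4 -2.4] w 0.0098 ff 58.4 j [-0.32  0.69  0.24  1.88 -0.27  0.61  1.24]
```

It is 12 mm onto the shaft with no upward force, so the bore and flat match. I ease the small side force and push home.

```bash
python3 -m creep '[{"ax":0,"ay":0,"az":0,"tx":-0.5,"ty":0,"tz":2,"jaw":3},{"ax":0,"ay":0,"az":0,"tx":0,"ty":0,"tz":2,"jaw":3},{"ax":0,"ay":0,"az":0,"tx":0,"ty":0,"tz":1,"jaw":3},{"ax":0,"ay":0,"az":0,"tx":0,"ty":0,"tz":0,"jaw":3},{"ax":0,"ay":0,"az":0,"tx":0,"ty":0,"tz":0,"jaw":3},{"ax":0,"ay":0,"az":0,"tx":0,"ty":0,"tz":0,"jaw":3}]'
python3 -m creep '[{"ax":0,"ay":0,"az":0,"tx":0,"ty":0,"tz":2,"jaw":3},{"ax":0,"ay":0,"az":0,"tx":0,"ty":0,"tz":2,"jaw":3},{"ax":0,"ay":0,"az":0,"tx":0,"ty":0,"tz":0,"jaw":3},{"ax":0,"ay":0,"az":0,"tx":0,"ty":0,"tz":0,"jaw":3},{"ax":0,"ay":0,"az":0,"tx":0,"ty":0,"tz":0,"jaw":3}]'
```

```text
clock: 30.15
ee_pos: [0.5494, 0.0678, 0.0665]
eef_rot: [0.667, 3.07, 0.0]
wrist_force: [2.0, -1.1, 2.5]
grip_width: 0.0098
finger_force: 58.9
clock: 30.65
ee_pos: [0.5495, 0.0679, 0.0626]
eef_rot: [0.667, 3.07, 0.0]
wrist_force: [1.9, -1.8, 5.6]
grip_width: 0.0095
finger_force: 59.4
```

```bash
python3 -m creep '[{"ax":0,"ay":0,"az":0,"tx":0,"ty":0,"tz":2,"jaw":3},{"ax":0,"ay":0,"az":0,"tx":0,"ty":0,"tz":1.5,"jaw":3},{"ax":0,"ay":0,"az":0,"tx":0,"ty":0,"tz":1,"jaw":3},{"ax":0,"ay":0,"az":0,"tx":0,"ty":0,"tz":0.7,"jaw":3},{"ax":0,"ay":0,"az":0,"tx":0,"ty":0,"tz":0,"jaw":3},{"ax":0,"ay":0,"az":0,"tx":0,"ty":0,"tz":0,"jaw":3},{"ax":0,"ay":0,"az":0,"tx":0,"ty":0,"tz":0,"jaw":3}]'
```

```text
clock: 31.35
ee_pos: [0.5495, 0.0678, 0.0585]
eef_rot: [0.667, 3.07, 0.001]
wrist_force: [-0.5, -1.9, 13.8]
grip_width: 0.0095
finger_force: 60.8
```

The force has gone beyond the spring's 9.6 N at 8 mm of travel, so it is at the stop. Quick numeric check before handing in.

```bash
python3 - <<'E'
from h import *
p=cam('scene');find(p,['glass_a','pan_support']);print('cap px exp',proj(p,(.585,.223,.059)))
for r in place_of(p,'cap_mid'):print('cap',r['conf'],r['uv'])
Z['knob_mid']=.059;Z['knob_nose']=.058;find(p,['knob_mid','knob_nose']);st()
print(sign_off())
E
```

```text
scene glass_a 0.9 [138.2 226.2] [ 0.6457 -0.3837]
scene glass_a 0.56 [214.1 161.6] [ 0.3522 -0.3155]
scene pan_support 0.79 [120.2 173.5] [ 0.5266 -0.539 ]
cap px exp [352.45116868 303.177146  ]
cap 0.55 [292.6, 270.3]
cap 0.52 [354.8, 304.1]
scene knob_mid 0.68 [208.6 124.9] [ 0.2772 -0.3764]
scene knob_mid 0.66 [186.  142.2] [ 0.3668 -0.3996]
scene knob_mid 0.42 [298.6 261. ] [0.549  0.0617]
scene knob_nose 0.69 [187.  146.8] [ 0.3793 -0.388 ]
scene knob_nose 0.65 [209.1 118.6] [ 0.2543 -0.3891]
scene knob_nose 0.61 [294.5 266.1] [0.5661 0.0587]
31.65 ee [0.5495 0.0679 0.0586] F [-0.9 -1.4 12.8] w 0.0097 ff 60.8 j [-0.31  0.71  0.23  1.88 -0.28  0.58  1.25]
the job is handed in; nothing more can be done
None
```

The job is handed in at about 32 s, with no verdict shown: spreader and cap centred on the seat, the knob home on the shaft and held pressed to its stop, glasses and pan support where they stood; I viewed 11 pictures, one over the limit of 10.

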